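# Pour desiccant canisters from the dispensing cup into the jar

### The job

Lift the loaded steel cup out of its holder, stand it upright on the bench and let go, so that you can get at its handle with all the canisters still in it. Then take the cup by its handle, pour all eight desiccant canisters into the wide amber jar, and stand the empty cup upright on the open bench and let go. Leave the jar, bottle, carton and tub standing where they are.

Things in the scene. Friction and masses are not known exactly. Their poses are not given: they have to be found in the camera images.
- cup_mid (a point): Round open steel cup, slightly conical: 105 mm high, outer diameter 50 mm at the foot and 66 mm at the rim, wall 3 mm, floor 4 mm, about 0.12 kg. This point is on its axis, 52.5 mm above its underside. z runs up to the mouth, the handle sticks out along -x. It starts loose in the holder, underside 10 mm above the bench, with eight canisters filling its lower 80 mm
- cup: The same cup: its origin is the centre of its underside (its height is 10 mm in the holder and 0 when it stands on the bench); same axes as cup_mid
- cup_rim (a point): Centre of the cup's mouth, 105 mm above its underside on the axis; same axes
- handle_mid (a point): Where to hold the cup's handle: a level black round bar, 14 mm diameter, along the cup's -x, from the wall to 92 mm from the axis, centre line 42 mm above the cup's underside. This point is on the centre line, 75 mm from the axis; axes as the cup. Being round it can be pinched from above or at a slant. In the holder it lies down in the slot, out of reach of fingers
- holder: Grey cup holder, fixed, 150 x 92 mm (-104 to +46 mm along its x), 66 mm high, floor 10 mm thick, on the robot's left or right, opposite the jar. Origin on the bench under the centre of the 72 mm square well where the cup stands, its rim 115 mm above the bench. A 26 mm wide slot for the handle runs from the well along -x
- jar_mouth (a point): Amber wide-mouthed jar, open, round, outer diameter 116 mm, inner diameter 108 mm, 95 mm high, floor 6 mm thick, about 0.45 kg, standing loose on the bench. This point is the centre of its mouth, 95 mm above the bench
- jar: The same jar: its origin is the centre of its underside
- cup_handle: The handle bar, rigid with the cup; origin and axes are those of the cup
- bottle: Bystander: white capped tablet bottle, 60 mm diameter, 125 mm high; origin at the centre of its underside
- carton: Bystander: cardboard carton, 55 x 90 mm (x, y), 75 mm high; origin at the centre of its underside
- tub: Bystander: white tub with a grey lid, 64 mm diameter, 70 mm high; origin at the centre of its underside
- can0_mid (a point): One of eight alike desiccant canisters: white plastic cylinder, 19 mm diameter, 24 mm long, 10 g, smooth, friction about 0.3 (they slide out of the cup once it is tipped some 15 to 20 degrees past level); this point is its centre
- can1_mid (a point): One of eight alike desiccant canisters: white plastic cylinder, 19 mm diameter, 24 mm long, 10 g, smooth, friction about 0.3 (they slide out of the cup once it is tipped some 15 to 20 degrees past level); this point is its centre
- can2_mid (a point): One of eight alike desiccant canisters: white plastic cylinder, 19 mm diameter, 24 mm long, 10 g, smooth, friction about 0.3 (they slide out of the cup once it is tipped some 15 to 20 degrees past level); this point is its centre
- can3_mid (a point): One of eight alike desiccant canisters: white plastic cylinder, 19 mm diameter, 24 mm long, 10 g, smooth, friction about 0.3 (they slide out of the cup once it is tipped some 15 to 20 degrees past level); this point is its centre
- can4_mid (a point): One of eight alike desiccant canisters: white plastic cylinder, 19 mm diameter, 24 mm long, 10 g, smooth, friction about 0.3 (they slide out of the cup once it is tipped some 15 to 20 degrees past level); this point is its centre
- can5_mid (a point): One of eight alike desiccant canisters: white plastic cylinder, 19 mm diameter, 24 mm long, 10 g, smooth, friction about 0.3 (they slide out of the cup once it is tipped some 15 to 20 degrees past level); this point is its centre
- can6_mid (a point): One of eight alike desiccant canisters: white plastic cylinder, 19 mm diameter, 24 mm long, 10 g, smooth, friction about 0.3 (they slide out of the cup once it is tipped some 15 to 20 degrees past level); this point is its centre
- can7_mid (a point): One of eight alike desiccant canisters: white plastic cylinder, 19 mm diameter, 24 mm long, 10 g, smooth, friction about 0.3 (they slide out of the cup once it is tipped some 15 to 20 degrees past level); this point is its centre

How it is judged:
By the outcome, as a careful person would: the job done as asked, in the order asked, and still so for the second after the job is handed in, with the robot touching nothing.
It also fails if it takes over 67 s, if anything falls off the work surface, if the arm or the gripper's body presses on something with over 40 N, if the wrist force passes 120 N, or if a joint passes its speed limit or range.

### The arm

A 6-joint arm with a two-finger parallel gripper is mounted at the origin on the work surface. World frame = base frame: x ahead of the robot, y to its left, z up, the work surface at z = 0. Lengths are in m, angles in degrees, forces in N, time in s.
With the tool pointing down it reaches from about 0.275 to 0.75 m from the base axis. Payload 10.2 kg.
Tool frame: the origin (TCP) lies at the very end of the fingers, on their centre line; the grasp point (between the pads) lies env.grasp_offset behind it (env.grasp_offset is the distance from the TCP to the grasp point, in m); z points along the fingers, y is the line along which they close (so a half turn about z gives the same grasp; the last joint's range is limited). The gripper opens to 88 mm and grips with 3 to 60 N. Pads are 18 mm wide; open, the fingers measure 123 mm over their backs; the gripper's body (75 mm by 187 mm) begins 45 mm behind the grasp point.
Start: joints at [57.674, 17.928, 85.812, -0, 76.261, -12.8], TCP at [0.175, 0.495, 0.239] pointing down, gripper open.
Joint ranges: [-168.41, 168.41], [-55.51, 124.54], [10.69, 146.95], [-70.63, 250.63], [1, 178], [-165.06, 165.06]. Speed limits (degrees/s): [136.94, 136.94, 172.46, 180, 180, 180].

### API

Orientations are given as [roll, pitch, yaw] about the fixed x, y, z axes, in that order (R = Rz(yaw) Ry(pitch) Rx(roll)).
In Python, from workcell import env, viewer gives the robot as it stands. The module is installed in compiled form; this text tells all that it offers.
- The arm moves only by the tool arm_command, never from a script. Its argument "rows" is a list of rows, each a list of 2 entries, a list of its own where there are three numbers: the shift along the tool's x, y, z scaled (see below), then the turn, a rotation vector about the tool's x, y, z scaled (see below). A call has 1 to 5 rows; each row shifts and turns the commanded pose from where the row before left it, along the tool's axes as they then stand; what a row does not reach is not made up. The controller multiplies each number of a shift by 500 mm and each number of a turn by 120 degrees. A row lasts 1/10 s, in which the tool goes at most 50 mm and 8.59 degrees, less where a joint would pass 70% of its speed; a pose out of reach is approached as far as the arm can. A call with a number of a shift or a turn outside -1 to 1 is refused whole. A call with a gripper value outside its range is refused whole. "grip" is the closure, from -1 (fully open) to 1 (shut), set as the call begins (left out, the last holds). The fingers move at their own pace and stop on an object; "squeeze" is the grip in N (left out, the last holds). Time passes only in rows, so rows that do not move let the fingers close. It gives the time, the measured TCP pose, the force, the opening and the grip force at its end, in the units of the state.
- env.observe(): the state, without advancing time (a new reading comes with each control period).
- viewer.read_camera(name): name is "scene" or "top" or "wrist"; returns a dict with "frame" (480x640x3 uint8, red, green, blue), "depth" (480x640 float32, m along the optical axis (not along the pixel's ray), 0 where there is no reading), "K" (3x3 intrinsics, pixels), "D" ([k1, k2, p1, p2, k3] as OpenCV has them; the pictures are not rectified), "rvec" (rotation vector, rad) and "tvec" (3), from world to camera coordinates, as OpenCV has them; the wrist camera has in their place "T_tool_cam" (4x4, takes a point from camera to tool coordinates, whose origin is the TCP and whose axes are the flange's). Camera axes: x right, y down, z forward; pixel columns grow to the right and rows downward; lengths in m; the calibration is good to about 2 mm. A picture is of the moment at which its call begins: read the wrist's pose just before it.
- env.hand_in(): hands the job in; it is judged then, once.
The state is a dict: "t": time; "joint_pos": joint angles; "joint_velocities": joint speeds; "joint_efforts": joint torques, N m; "ee_pos": TCP position; "ee_rot": TCP orientation; "force": force on the tool from outside, world axes, zero at the start; "wrist_torque": the same for the moment, N m; "gripper_width": finger opening in m; "finger_force": force on a finger pad.
Only numpy, scipy, OpenCV 4.12 (cv2) and the standard library are available. Lean on these libraries where they do the work, as an engineer would, in place of code of your own. Each camera call takes 0.05 s, during which the arm holds its last target. There are 200 camera calls.

## Working session

There is one attempt and no reset: what is moved stays moved. The work goes in short steps, Python scripts to look and compute and a tool call to move; the robot and the scene stay as the last step left them, time stands still between calls to the robot, and variables do not carry over. Pictures are saved under pics/ and viewed, at most 10 in all, crops included, and the job is handed in when it is done.

Besides the shell and the picture viewer there is one more tool, called after "Request:" as name(argument=value, ...), one argument or row to a line, values as JSON. arm_command: Moves the arm, as the interface text tells. Its arguments: {"type":"object","properties":{"rows":{"type":"array"},"grip":{"type":"number"},"squeeze":{"type":"number"}},"required":["rows"]}

```bash
mkdir -p pics
python3 - <<'E'
from workcell import env, viewer
import cv2,numpy as np,pickle
o=env.observe();print(o, env.grasp_offset)
im=[]
for n in("scene","top"):
    c=viewer.read_camera(n);pickle.dump(c,open(n+".pkl","wb"))
    im.append(c["frame"][:,:,::-1])
    cv2.imwrite(f"pics/{n}1.png",im[-1]); print(n,c["K"].tolist(),c["D"],c["rvec"],c["tvec"])
E
```

```text
{'t': 0.0, 'joint_pos': array([ 5.76734948e+01,  1.79586929e+01,  8.58545085e+01, -1.00780343e-03,
        7.62618128e+01, -1.28003892e+01]), 'joint_velocities': array([ 0.02907124, -0.022258  ,  0.00975246,  0.0383631 , -0.04526828,
       -0.04263663]), 'joint_efforts': array([ 6.36847944e-04, -4.02216053e+01, -2.52269143e+01,  6.94435649e-02,
        3.52546235e-02, -1.33119738e-04]), 'ee_pos': array([0.17535362, 0.49457772, 0.23816451]), 'ee_rot': array([-1.79926633e+02, -1.56654606e-02,  1.60474114e+02]), 'force': array([ 0.43249814, -0.24257606,  0.08834386]), 'wrist_torque': array([ 0.03766267,  0.02908298, -0.10012029]), 'finger_force': 0.0, 'gripper_width': 0.08789270583455504} 0.0187
scene [[531.6003558996994, 0.0, 322.92245325198184], [0.0, 531.6003558996994, 244.0791027555594], [0.0, 0.0, 1.0]] [-0.0660352  0.         0.         0.         0.       ] [ 0.74253332  2.69205542 -0.97356116] [ 0.51636131 -0.12787985  1.14745758]
top [[440.2222108413787, 0.0, 320.72060023585345], [0.0, 440.2222108413787, 241.91583737725935], [0.0, 0.0, 1.0]] [-0.03103868  0.          0.          0.          0.        ] [ 2.23094703 -2.17710824  0.07277793] [-0.04819115  0.58110694  0.84760399]
```

View pics/scene1.png

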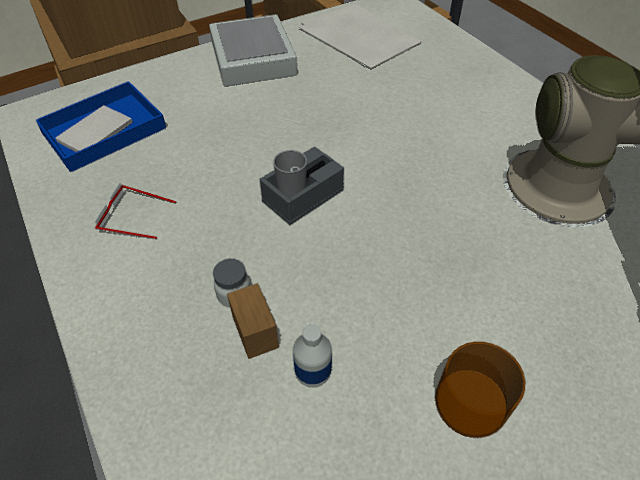

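View pics/top1.png

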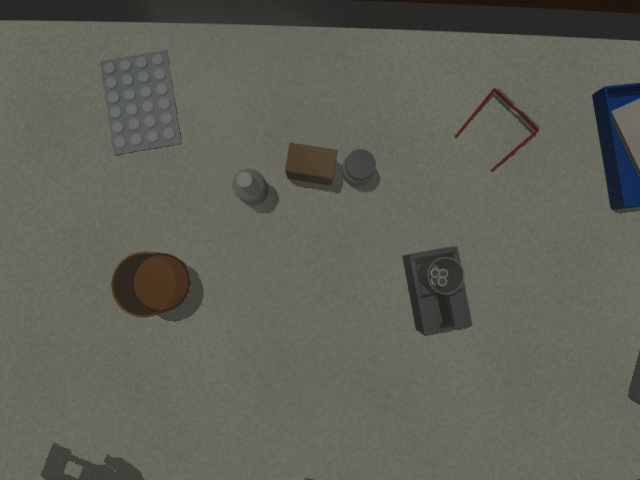

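The scene view shows the cup in the holder at about (290,168) with the handle slot toward (318,165), and the jar at (480,390). In the top view the cup rim is at (446,276), the slot runs down to (447,315), the jar is at (150,283), and the bystanders are at (250,187), (311,163) and (360,166). I'll locate each of these from the depth image.

```bash
cat > h.py <<'E'
import numpy as np,cv2
from scipy.spatial.transform import Rotation as R
def cloud(c,T=None):
    "world points HxWx3 from depth; T = camera-to-world 4x4 for the wrist camera"
    h,w=c["depth"].shape
    uv=np.stack(np.meshgrid(np.arange(w),np.arange(h)),-1).reshape(-1,1,2).astype(float)
    n=cv2.undistortPoints(uv,c["K"],c["D"]).reshape(h,w,2); d=c["depth"][...,None].astype(float)
    P=np.concatenate([n*d,d],-1)
    if T is None:
        M=cv2.Rodrigues(c["rvec"])[0]; return (P-np.ravel(c["tvec"]))@M
    return P@T[:3,:3].T+T[:3,3]
def toolT(o):
    T=np.eye(4);T[:3,:3]=R.from_euler("xyz",o["ee_rot"],degrees=True).as_matrix();T[:3,3]=o["ee_pos"];return T
def circ(p):
    A=np.c_[2*p[:,:2],np.ones(len(p))];s=np.linalg.lstsq(A,(p[:,:2]**2).sum(1),rcond=None)[0]
    return s[:2],np.sqrt(s[2]+s[:2]@s[:2])
def robcirc(p,r,tol=.006):
    rng=np.random.default_rng(0);best=0
    for _ in range(300):
        c,q=circ(p[rng.choice(len(p),3,False)])
        if abs(q-r)>.008: continue
        m=abs(np.hypot(*(p[:,:2]-c).T)-q)<tol/2
        if m.sum()>best:best=m.sum();bm=m
    return circ(p[bm])+(best,)
E
python3 - <<'E'
import pickle
from h import *
for n in("top","scene"):
    c=pickle.load(open(n+".pkl","rb"));W=cloud(c);d=c["depth"]>0
    print(n,"bench z",np.median(W[d&(abs(W[...,2])<.02)][:,2]))
    def sel(box,z0,z1):
        x0,y0,x1,y1=box;w=W[y0:y1,x0:x1].reshape(-1,3);k=d[y0:y1,x0:x1].ravel()
        return w[k&(w[:,2]>z0)&(w[:,2]<z1)]
    B=dict(cup=(395,235,480,340),jar=(100,240,215,325),bot=(225,160,285,215),car=(282,138,338,188),tub=(338,145,382,190)) if n=="top" else dict(cup=(255,140,350,225),jar=(430,335,530,440),bot=(290,320,335,390),car=(228,285,282,360),tub=(210,255,252,308))
    p=sel(B["cup"],.105,.125);print("cup rim",len(p),p[:,2].mean(),robcirc(p,.0315))
    p=sel(B["jar"],.086,.104);print("jar",len(p),robcirc(p,.056))
    h=sel(B["cup"],.060,.072);r=cv2.minAreaRect((h[:,:2]*1000).astype(np.float32));print("holder top",len(h),r)
    # low slot/holder edges
    for k,z0,z1 in(("bot",.115,.14),("car",.068,.083),("tub",.063,.078)):
        p=sel(B[k],z0,z1); print(k,len(p),p.mean(0) if len(p) else'',cv2.minAreaRect((p[:,:2]*1000).astype(np.float32)) if len(p)>3 else '')
E
```

```text
top bench z -0.00013423355097325854
cup rim 301 0.11293446198695332 (array([ 0.52532773, -0.25020586]), np.float64(0.031101912360860986), np.int64(301))
jar 664 (array([0.49648708, 0.27745678]), np.float64(0.055803915771091984), np.int64(660))
holder top 2201 ((496.53228759765625, -256.77337646484375), (151.10447692871094, 93.55142211914062), 11.522687911987305)
bot 205 [0.68065269 0.10279979 0.12405831] ((681.153564453125, 103.10481262207031), (25.227081298828125, 26.471094131469727), 14.274001121520996)
car 1406 [ 0.72871178 -0.01099612  0.07453317] ((729.5062255859375, -11.105171203613281), (90.01836395263672, 53.817047119140625), 82.41706848144531)
tub 687 [ 0.72640134 -0.10230912  0.0694522 ] ((726.7859497070312, -102.24803161621094), (53.93963623046875, 54.467254638671875), 34.06773376464844)
scene bench z 0.000802933067188429
cup rim 344 0.11161374798130899 (array([ 0.5274455 , -0.24969374]), np.float64(0.030508142576661887), np.int64(331))
jar 1062 (array([0.49826923, 0.27897945]), np.float64(0.05557532253418013), np.int64(1046))
holder top 1302 ((498.27496337890625, -255.74014282226562), (154.2063446044922, 94.47451782226562), 11.989544868469238)
bot 304 [0.68432242 0.10379696 0.12474372] ((683.4584350585938, 102.08815002441406), (28.17906379699707, 26.290937423706055), 58.18535614013672)
car 1674 [ 0.73173623 -0.00721709  0.07546486] ((729.263916015625, -18.879756927490234), (108.3261489868164, 55.56343078613281), 82.38967895507812)
tub 1144 [ 0.73141118 -0.07741488  0.07180463] ((734.5020751953125, -72.86811828613281), (115.81069946289062, 55.73127746582031), 77.37754821777344)
```

Request:
arm_command(
  rows=[
    [[-0.068,-0.069,0],[0,0,0]],
    [[-0.068,-0.069,0],[0,0,0]],
    [[-0.068,-0.069,0],[0,0,0]],
    [[-0.068,-0.069,0],[0,0,0]],
    [[-0.068,-0.069,0],[0,0,0]],
  ],
  grip=-1,
)

```text
t: 0.6
ee_pos: [0.2782, 0.2737, 0.2386]
ee_rot: [-180.0, -0.0, 160.5]
force: [1.1, -0.3, -0.3]
gripper_width: 0.0879
finger_force: 0.0
```

Request:
arm_command(
  rows=[
    [[-0.068,-0.069,0],[0,0,0]],
    [[-0.068,-0.069,0],[0,0,0]],
    [[-0.068,-0.069,0],[0,0,0]],
    [[-0.068,-0.069,0],[0,0,0]],
    [[-0.068,-0.069,0],[0,0,0]],
  ],
)

```text
t: 1.1
ee_pos: [0.3809, 0.054, 0.2388]
ee_rot: [180.0, 0.0, 160.5]
force: [-0.2, -0.2, -0.1]
gripper_width: 0.0881
finger_force: 0.0
```

Request:
arm_command(
  rows=[
    [[-0.068,-0.069,0],[0,0,0]],
    [[-0.068,-0.069,0],[0,0,0]],
    [[-0.068,-0.069,0],[0,0,0]],
    [[-0.068,-0.069,0],[0,0,0]],
    [[-0.068,-0.069,0],[0,0,0]],
  ],
)

```text
t: 1.6
ee_pos: [0.4836, -0.1654, 0.2384]
ee_rot: [180.0, -0.0, 160.4]
force: [0.0, -0.3, 0.4]
gripper_width: 0.0883
finger_force: 0.0
```

Request:
arm_command(
  rows=[
    [[-0.068,-0.069,0],[0,0,0]],
    [[-0.068,-0.069,0],[0,0,0]],
    [[0,0,0],[0,0,0.07]],
    [[0,0,0],[0,0,0.07]],
    [[0,0,0],[0,0,0.07]],
  ],
)

```text
t: 2.1
ee_pos: [0.5241, -0.2514, 0.238]
ee_rot: [-180.0, -0.1, 134.9]
force: [-0.4, -0.1, -0.1]
gripper_width: 0.0879
finger_force: 0.0
```

Request:
arm_command(
  rows=[
    [[0,0,0],[0,0,0.07]],
    [[0,0,0],[0,0,0.07]],
    [[0,0,0],[0,0,0.07]],
    [[0,0,0],[0,0,0.07]],
    [[0,0,0],[0,0,0.07]],
  ],
)

```text
t: 2.6
ee_pos: [0.5241, -0.2511, 0.2383]
ee_rot: [-180.0, -0.0, 92.9]
force: [0.8, 0.0, -0.6]
gripper_width: 0.0882
finger_force: 0.0
```

Request:
arm_command(
  rows=[
    [[0,0,0],[0,0,0.07]],
    [[0,0,0],[0,0,0.07]],
    [[0,0,0],[0,0,0.07]],
    [[0,0,0],[0,0,0.07]],
    [[0,0,0],[0,0,0.07]],
  ],
)

```text
t: 3.1
ee_pos: [0.5241, -0.2511, 0.2383]
ee_rot: [-179.9, 0.0, 50.9]
force: [-0.2, -0.7, -0.3]
gripper_width: 0.088
finger_force: 0.0
```

Request:
arm_command(
  rows=[
    [[0,0,0],[0,0,0.07]],
    [[0,0,0],[0,0,0.07]],
    [[0,0,0],[0,0,0.07]],
    [[0,0,0],[0,0,0.07]],
    [[0,0,0],[0,0,0.05]],
  ],
)

```text
t: 3.6
ee_pos: [0.5241, -0.2511, 0.2383]
ee_rot: [-180.0, 0.0, 11.4]
force: [-0.1, 0.6, -0.7]
gripper_width: 0.0879
finger_force: 0.0
```

```bash
cat > w.py <<'E'
from workcell import env, viewer
from h import *
o=env.observe();c=viewer.read_camera("wrist")
W=cloud(c,toolT(o)@np.array(c["T_tool_cam"]));V=c["depth"]>0
print("t",o["t"],"q",o["joint_pos"].round(2),"p",o["ee_pos"].round(4),"rpy",o["ee_rot"].round(2))
print("F",o["force"].round(2),"w",o["gripper_width"],"ff",o["finger_force"])
with open("log.txt","a") as f: f.write(repr([o["joint_pos"].tolist(),o["ee_pos"].tolist(),o["ee_rot"].tolist()])+"\n")
E
python3 - <<'E'
from w import *
cv2.imwrite("pics/w1.png",c["frame"][:,:,::-1])
p=W[V&(abs(W[...,2]-.115)<.006)];print(len(p),p.mean(0),robcirc(p,.0315))
h=W[V&(abs(W[...,2]-.066)<.004)];print("holder",len(h),cv2.minAreaRect((h[:,:2]*1000).astype(np.float32)))
E
```

```text
t 3.6 q [-37.14  25.12  75.63  -0.    79.3   41.5 ] p [ 0.5241 -0.2511  0.2383] rpy [-1.7996e+02  3.0000e-02  1.1360e+01]
F [-0.13  0.61 -0.73] w 0.0879331433607568 ff 0.0
1663 [ 0.52449856 -0.24985755  0.11371591] (array([ 0.52708864, -0.24936172]), np.float64(0.03091530001156117), np.int64(1663))
holder 10356 ((498.1325988769531, -255.1932373046875), (150.55421447753906, 92.44721984863281), 11.446632385253906)
```

View pics/w1.png

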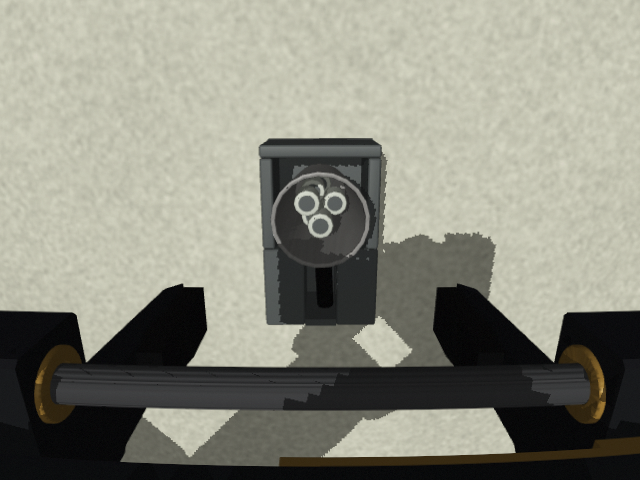

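The wrist view shows the cup rim centred at (320,220) with three canisters visible on top. The handle is out of sight in the slot at (323,285). The measured offset from the tool is about 3 mm, so I'll go down, grip and lift.

Request:
arm_command(
  rows=[
    [[0.007,-0.002,0.08],[0,0,0]],
    [[0,0,0.08],[0,0,0]],
    [[0,0,0.08],[0,0,0]],
    [[0,0,0.05],[0,0,0]],
    [[0,0,0.04],[0,0,0]],
  ],
)

```text
t: 4.15
ee_pos: [0.5268, -0.249, 0.0716]
ee_rot: [-179.9, 0.1, 11.8]
force: [0.5, 0.3, 0.6]
gripper_width: 0.088
finger_force: 0.0
```

Request:
arm_command(
  rows=[
    [[0,0,0],[0,0,0]],
    [[0,0,0],[0,0,0]],
    [[0,0,0],[0,0,0]],
    [[0,0,0],[0,0,0]],
    [[0,0,0],[0,0,0]],
  ],
  grip=1,
  squeeze=25,
)

```text
t: 4.65
ee_pos: [0.528, -0.2499, 0.0749]
ee_rot: [179.9, -0.1, 11.7]
force: [0.9, 0.0, 3.0]
gripper_width: 0.0639
finger_force: 24.9
```

Request:
arm_command(
  rows=[
    [[0,0,0],[0,0,0]],
    [[0,0,0],[0,0,0]],
    [[0,0,-0.01],[0,0,0]],
    [[0,0,-0.02],[0,0,0]],
    [[0,0,-0.03],[0,0,0]],
  ],
)

```text
t: 5.15
ee_pos: [0.5269, -0.2491, 0.1037]
ee_rot: [-179.9, 0.1, 11.7]
force: [0.3, -0.0, -2.4]
gripper_width: 0.0635
finger_force: 24.5
```

Request:
arm_command(
  rows=[
    [[0,0,-0.04],[0,0,0]],
    [[0,0,-0.05],[0,0,0]],
    [[0,0,-0.06],[0,0,0]],
    [[0,0,-0.05],[0,0,0]],
    [[0,0,-0.03],[0,0,0]],
  ],
)

```text
t: 5.65
ee_pos: [0.5276, -0.2495, 0.2213]
ee_rot: [179.9, -0.1, 11.7]
force: [-0.3, 0.6, -2.5]
gripper_width: 0.0639
finger_force: 24.5
```

Request:
arm_command(
  rows=[
    [[0.004,-0.026,0],[0,0,0]],
    [[0.004,-0.046,0],[0,0,0]],
    [[0.004,-0.056,0],[0,0,0]],
    [[0.004,-0.056,0],[0,0,0]],
    [[0.004,-0.056,0],[0,0,0]],
  ],
)

```text
t: 6.15
ee_pos: [0.5119, -0.1277, 0.2177]
ee_rot: [-179.9, 0.1, 11.7]
force: [-0.0, 0.5, -1.8]
gripper_width: 0.0638
finger_force: 24.5
```

Request:
arm_command(
  rows=[
    [[0.004,-0.056,0],[0,0,0]],
    [[0.004,-0.056,0],[0,0,0]],
    [[0.004,-0.046,0],[0,0,0]],
    [[0.004,-0.036,0],[0,0,0]],
    [[0.004,-0.025,0],[0,0,0]],
  ],
)

```text
t: 6.65
ee_pos: [0.4996, -0.0187, 0.218]
ee_rot: [-179.9, 0.1, 11.7]
force: [-0.2, -0.3, -1.5]
gripper_width: 0.0635
finger_force: 24.5
```

Request:
arm_command(
  rows=[
    [[0,0,0],[0,0,0.03]],
    [[0,0,0],[0,0,0.05]],
    [[0,0,0],[0,0,0.05]],
    [[0,0,0],[0,0,0.03]],
    [[0,0,0],[0,0,0.02]],
  ],
)

```text
t: 7.15
ee_pos: [0.5001, -0.0203, 0.2181]
ee_rot: [-180.0, 0.1, -10.1]
force: [0.2, 0.9, -2.5]
gripper_width: 0.0638
finger_force: 24.5
```

Run:
```python
from w import *
```

```text
t 7.15 q [-15.76  15.88  91.74  -0.    72.45  84.31] p [ 0.5001 -0.0203  0.2181] rpy [-1.7999e+02  7.0000e-02 -1.0070e+01]
F [ 0.25  0.94 -2.45] w 0.06380440182953068 ff 24.524165084235392
```

Request:
arm_command(
  rows=[
    [[0,0,0.06],[0,0,0]],
    [[0,0,0.08],[0,0,0]],
    [[0,0,0.08],[0,0,0]],
    [[0,0,0.05],[0,0,0]],
    [[0,0,0.026],[0,0,0]],
  ],
)

```text
t: 7.7
ee_pos: [0.499, -0.0201, 0.0681]
ee_rot: [-180.0, 0.3, -9.9]
force: [1.3, 0.3, -1.6]
gripper_width: 0.0639
finger_force: 24.5
```

Request:
arm_command(
  rows=[
    [[0,0,0],[0,0,0]],
    [[0,0,0.004],[0,0,0]],
    [[0,0,0.004],[0,0,0]],
    [[0,0,0.002],[0,0,0]],
    [[0,0,0],[0,0,0]],
  ],
)

```text
t: 8.2
ee_pos: [0.5007, -0.0207, 0.066]
ee_rot: [180.0, -0.0, -9.9]
force: [0.2, -0.1, -1.4]
gripper_width: 0.0633
finger_force: 24.5
```

Request:
arm_command(
  rows=[
    [[0,0,0.002],[0,0,0]],
    [[0,0,0.002],[0,0,0]],
    [[0,0,0],[0,0,0]],
  ],
)

```text
t: 8.5
ee_pos: [0.5021, -0.021, 0.0652]
ee_rot: [180.0, -0.3, -9.9]
force: [1.8, -0.3, 8.4]
gripper_width: 0.0642
finger_force: 25.4
```

Request:
arm_command(
  rows=[
    [[0,0,0.002],[0,0,0]],
    [[0,0,0],[0,0,0]],
  ],
)

```text
t: 8.7
ee_pos: [0.503, -0.0212, 0.0649]
ee_rot: [180.0, -0.4, -9.9]
force: [3.5, 0.7, 12.7]
gripper_width: 0.0635
finger_force: 25.8
```

Request:
arm_command(
  rows=[
    [[0,0,-0.002],[0,0,0]],
    [[0,0,0],[0,0,0]],
  ],
)

```text
t: 8.9
ee_pos: [0.5021, -0.021, 0.0652]
ee_rot: [180.0, -0.3, -9.9]
force: [2.2, 0.4, 6.9]
gripper_width: 0.0637
finger_force: 25.3
```

Request:
arm_command(
  rows=[
    [[0,0,0],[0,0,0]],
    [[0,0,0],[0,0,0]],
    [[0,0,0],[0,0,0]],
    [[0,0,0],[0,0,0]],
    [[0,0,0],[0,0,0]],
  ],
  grip=-1,
)

```text
t: 9.4
ee_pos: [0.5005, -0.0207, 0.0636]
ee_rot: [180.0, 0.0, -9.9]
force: [-0.5, -0.0, 0.2]
gripper_width: 0.088
finger_force: 0.0
```

Request:
arm_command(
  rows=[
    [[0,0,-0.05],[0,0,0]],
    [[0,0,-0.08],[0,0,0]],
    [[0,0,-0.1],[0,0,0]],
    [[0,0,-0.1],[0,0,0]],
    [[0,0,0],[0,0,0]],
  ],
)

```text
t: 9.9
ee_pos: [0.5027, -0.0211, 0.2349]
ee_rot: [179.9, -0.7, -9.9]
force: [1.3, 0.2, -0.7]
gripper_width: 0.0882
finger_force: 0.0
```

Run:
```python
from w import *
cv2.imwrite("pics/w2.png",c["frame"][:,:,::-1])
p=W[V&(abs(W[...,2]-.104)<.006)];print(len(p),p[:,2].mean(),robcirc(p,.0315))
hsv=cv2.cvtColor(c["frame"],cv2.COLOR_RGB2HSV)
b=W[V&(abs(W[...,2]-.047)<.006)]; print("handle pts",len(b),b.mean(0)); 
if len(b)>20:
    r=cv2.minAreaRect((b[:,:2]*1000).astype(np.float32));print(r,b[:,:2].min(0),b[:,:2].max(0))
```

```text
t 9.9 q [-15.77  15.    90.3    0.    74.04  84.14] p [ 0.5027 -0.0211  0.2349] rpy [179.93  -0.66  -9.91]
F [ 1.29  0.21 -0.71] w 0.08819032855374198 ff 0.0
1807 0.1031887220562699 (array([ 0.50339767, -0.01939561]), np.float64(0.03088164356370653), np.int64(1643))
handle pts 5815 [ 0.50426062 -0.07886285  0.04739109]
((536.5573120117188, -22.845489501953125), (546.0670166015625, 249.77825927734375), 81.0287857055664) [ 0.41239154 -0.29064293] [0.67823989 0.25175793]
```

View pics/w2.png

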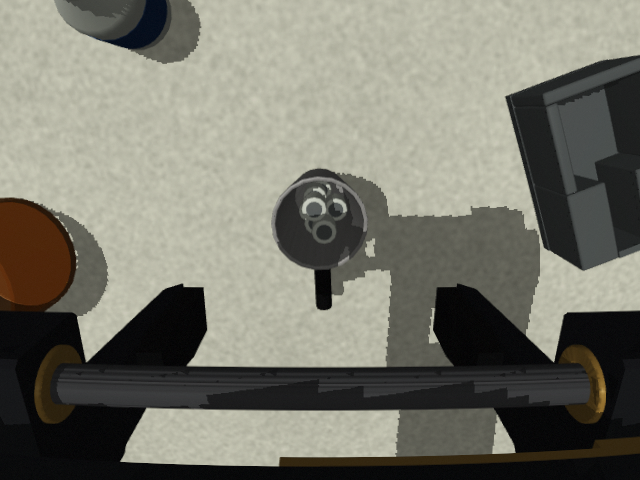

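The cup stands upright with its canisters in it. The rim centre is at about (320,223) and the black handle runs down to (323,308). I'll back off along the handle, close the fingers to 30 mm and try the slant, watching which joints it uses.

Request:
arm_command(
  rows=[
    [[-0.07,0,0],[0,0,0]],
    [[-0.08,0,0],[0,0,0]],
    [[0,0,0],[-0.07,0,0]],
    [[0,0,0],[-0.07,0,0]],
    [[0,0,0],[0,0,0]],
  ],
  grip=0.3,
  squeeze=20,
)

```text
t: 10.45
ee_pos: [0.4261, -0.0061, 0.227]
ee_rot: [163.1, 0.2, -9.7]
force: [-0.0, 0.2, -0.6]
gripper_width: 0.0502
finger_force: 0.0
```

Run:
```python
from w import *
p=W[V&(abs(W[...,2]-.104)<.006)];print("rim",len(p),p[:,2].mean(),robcirc(p,.0315))
from numpy.linalg import norm
cc,_,_=robcirc(p,.0315)
d=W[...,:2]-cc;r=np.hypot(d[...,0],d[...,1])
m=V&(W[...,2]>.035)&(W[...,2]<.056)&(r>.04)&(r<.1)&(c["frame"].max(2)<60)
b=W[m];print("handle",len(b),b.mean(0),b[:,2].max())
if len(b):
    # top ridge
    u,s,v=np.linalg.svd(b[:,:2]-b[:,:2].mean(0));print("dir az",np.degrees(np.arctan2(v[0,1],v[0,0])),"rmax",r[m].max())
    k=b[:,:2].mean(0)-cc;print("az from centre",np.degrees(np.arctan2(k[1],k[0])))
```

```text
t 10.45 q [ -6.79   8.81 100.91 -17.75  72.18  98.63] p [ 0.4261 -0.0061  0.227 ] rpy [163.09   0.19  -9.7 ]
F [-0.01  0.23 -0.62] w 0.05021977346131789 ff 0.0
rim 2157 0.10337449965571877 (array([ 0.50315054, -0.01909616]), np.float64(0.030711849965095635), np.int64(2157))
handle 1123 [ 0.43870316 -0.01032735  0.04699839] 0.050488335324729516
dir az 172.48387394849442 rmax 0.09147683348448896
az from centre 172.2518198135993
```

```bash
cat > k.py <<'E'
from h import *
from scipy.optimize import least_squares as LS
L=[eval(l) for l in open("log.txt")]
r=np.radians
def fk(q,P):
    a1,d,h,a2,a3,d6=P
    M=R.from_euler("ZYZYZ",[q[0],q[1]+q[2],q[3],q[4],q[5]+90],degrees=True)
    pl=lambda a:np.array([np.sin(r(a)),0,np.cos(r(a))])
    p=R.from_euler("z",q[0],degrees=True).apply(np.array([a1,d,h])+a2*pl(q[1])+a3*pl(q[1]+q[2]))
    return p+M.apply([0,0,d6]),M
# (initial pose as well)
L.append([[57.6735,17.9587,85.8545,0,76.2618,-12.8],[.17535,.49458,.23816],[180,0,160.474]])
s=LS(lambda P:np.concatenate([fk(q,P)[0]-p for q,p,_ in L]),[0,.116,.3,.35,.35,.25]);P=s.x
LO=np.array([-168.41,-55.51,10.69,-70.63,1,-165.06]);HI=np.array([168.41,124.54,146.95,250.63,178,165.06])
def ik(p,M,q0):
    f=lambda q:np.concatenate([(fk(q,P)[0]-p)*5,(fk(q,P)[1].inv()*M).as_rotvec()])
    s=LS(f,np.clip(q0,LO+.01,HI-.01),bounds=(LO,HI),x_scale=30);return s.x,np.abs(s.fun).max()
E
python3 - <<'E'
from k import *
print("P",P.round(4),"res mm",abs(s.fun).max()*1e3)
print([round(np.degrees((fk(q,P)[1].inv()*R.from_euler("xyz",e,degrees=True)).magnitude()),2) for q,p,e in L])
go=.0187
def pose(G,yaw,al): # grasp point, handle-axis yaw, tool roll from straight down (+: points left)
    M=R.from_euler("z",yaw,degrees=True)*R.from_euler("x",180+al,degrees=True)
    return G+M.apply([0,0,go]),M
c=np.array([.5031,-.0192]);y=-7.6
hx=np.array([np.cos(r(y)),np.sin(r(y))])
q=np.array(L[-2][0])
G0=np.r_[c-.075*hx,.042]
for al in(-17,-35,):
    q,e=ik(*pose(G0,y,al),q);print("grasp",al,q.round(1),round(e,4))
J=np.array([.4975,.278])
for yaw in(-8,10,30,45):
    hx=np.array([np.cos(r(yaw)),np.sin(r(yaw))]);t=np.array([hx[1],-hx[0]])
    G=np.r_[J-.075*hx-.065*t,.215];qq=q.copy();print("yaw",yaw,"G",G.round(3))
    for al in range(-35,106,20):
        qq,e=ik(*pose(G,yaw,al),qq);
        w=fk(qq,[*P[:5],0])[0]
        print(al,qq.round(0),round(e,4),"wrist",w.round(2))
E
```

```text
Traceback (most recent call last):
  File "k.py", line 13, in <module>
    s=LS(lambda P:np.concatenate([fk(q,P)[0]-p for q,p,_ in L]),[0,.116,.3,.35,.35,.25]);P=s.x
  File "k.py", line 13, in <lambda>
    s=LS(lambda P:np.concatenate([fk(q,P)[0]-p for q,p,_ in L]),[0,.116,.3,.35,.35,.25]);P=s.x
                                  ~~^^^^^
  File "k.py", line 7, in fk
    M=R.from_euler("ZYZYZ",[q[0],q[1]+q[2],q[3],q[4],q[5]+90],degrees=True)
  File "scipy/spatial/transform/_rotation.pyx", line 1413, in scipy.spatial.transform._rotation.Rotation.from_euler
ValueError: Expected axis specification to be a non-empty string of upto 3 characters, got ZYZYZ
```

```bash
sed -i 's|M=R.from_euler("ZYZYZ".*|M=R.from_euler("ZYZ",[q[0],q[1]+q[2],q[3]],degrees=True)*R.from_euler("YZ",[q[4],q[5]+90],degrees=True)|' k.py
cat > plan.py <<'E'
from k import *
print("P",P.round(4),"res mm",abs(s.fun).max()*1e3)
print([round(np.degrees((fk(q,P)[1].inv()*R.from_euler("xyz",e,degrees=True)).magnitude()),2) for q,p,e in L])
go=.0187
def pose(G,yaw,al): # grasp point, handle-axis yaw, tool roll from straight down (+: points left)
    M=R.from_euler("z",yaw,degrees=True)*R.from_euler("x",180+al,degrees=True)
    return G-M.apply([0,0,-go]),M
c=np.array([.5031,-.0192]);y=-7.6
hx=np.array([np.cos(r(y)),np.sin(r(y))])
q=np.array(L[-2][0])
G0=np.r_[c-.075*hx,.042]
for al in(-17,-35,):
    q,e=ik(*pose(G0,y,al),q);print("grasp",al,q.round(1),round(e,4))
J=np.array([.4975,.278])
for yaw in(-8,10,30,45):
    hx=np.array([np.cos(r(yaw)),np.sin(r(yaw))]);t=np.array([hx[1],-hx[0]])
    G=np.r_[J-.075*hx-.065*t,.215];qq=q.copy();print("yaw",yaw,"G",G.round(3))
    for al in range(-35,106,20):
        qq,e=ik(*pose(G,yaw,al),qq);
        w=fk(qq,[*P[:5],0])[0]
        print(al,qq.round(0),round(e,4),"wrist",w.round(2))
E
python3 plan.py
```

```text
P [-0.0177  0.1163  0.1437  0.4605  0.3987  0.2481] res mm 1.1639379642418568
[np.float64(0.0), np.float64(0.0), np.float64(0.0), np.float64(0.0), np.float64(0.08)]
grasp -17 [ -7.8  23.7 115.9 -25.3  43.1 108.8] 0.0
grasp -35 [  0.6  28.9 113.6 -45.3  53.1 131.2] 0.0
yaw -8 G [0.432 0.353 0.215]
-35 [ 37.  38.  67. -24. 100. 136.] 0.0 wrist [0.45 0.48 0.4 ]
-15 [ 32.  29.  76. -12.  84. 132.] 0.0 wrist [0.44 0.41 0.44]
5 [ 25.  22.  87.   4.  69. 122.] 0.0 wrist [0.43 0.33 0.44]
25 [ 18.  16.  98.  27.  58. 103.] 0.0 wrist [0.42 0.26 0.42]
45 [ 10.  15. 107.  54.  56.  77.] 0.0 wrist [0.41 0.19 0.38]
65 [  4.  17. 115.  79.  65.  53.] 0.0 wrist [0.4  0.15 0.31]
85 [  1.  25. 120.  95.  80.  35.] 0.0 wrist [0.4  0.13 0.23]
105 [  2.  35. 121. 106. 100.  24.] 0.0 wrist [0.4  0.13 0.16]
yaw 10 G [0.412 0.329 0.215]
-35 [ 39.  31.  80. -30.  89. 124.] 0.0 wrist [0.39 0.46 0.4 ]
-15 [ 32.  24.  85. -14.  77. 116.] 0.0 wrist [0.4  0.39 0.44]
5 [ 24.  19.  91.   5.  69. 102.] 0.0 wrist [0.42 0.31 0.44]
25 [15. 16. 98. 27. 66. 83.] 0.0 wrist [0.43 0.23 0.42]
45 [  7.  17. 104.  48.  71.  65
[... 534 characters left out ...]
.38]
65 [  0.  27. 101.  52.  96.  44.] 0.0 wrist [0.5  0.12 0.31]
85 [ -2.  34. 103.  62. 107.  37.] 0.0 wrist [0.51 0.1  0.23]
105 [ -1.  42. 105.  72. 120.  33.] 0.0 wrist [0.51 0.1  0.16]
yaw 45 G [0.399 0.271 0.215]
-35 [ 36.  16. 102. -40.  63. 100.] 0.0 wrist [0.31 0.36 0.4 ]
-15 [ 27.  14.  99. -16.  63.  79.] 0.0 wrist [0.36 0.31 0.44]
5 [18. 15. 96.  5. 71. 61.] 0.0 wrist [0.41 0.26 0.44]
25 [10. 19. 95. 21. 82. 50.] 0.0 wrist [0.47 0.2  0.42]
45 [ 4. 24. 94. 33. 94. 42.] 0.0 wrist [0.51 0.16 0.38]
65 [  1.  31.  94.  43. 106.  38.] 0.0 wrist [0.55 0.12 0.31]
85 [ -1.  38.  95.  52. 118.  35.] 0.0 wrist [0.56 0.11 0.23]
105 [ -0.  45.  97.  61. 129.  34.] 0.0 wrist [0.56 0.11 0.16]
```

Request:
arm_command(
  rows=[
    [[0,0,0],[-0.05,0,0]],
    [[0,0,0],[-0.05,0,0]],
    [[0,0,0],[-0.05,0,0]],
    [[0,0,0],[0,0.01,-0.014]],
    [[0,0,0],[0,0,0]],
  ],
)

```text
t: 11.0
ee_pos: [0.4263, -0.0079, 0.228]
ee_rot: [145.4, 0.1, -7.8]
force: [-0.0, -0.3, -0.3]
gripper_width: 0.0308
finger_force: 0.0
```

```bash
cat > to.py <<'E'
import sys
from workcell import env
from h import *
o=env.observe();T=toolT(o)
G=np.array(eval(sys.argv[1]));back=float(sys.argv[2])   # world grasp point, standoff along tool z
d=T[:3,:3].T@(G-T[:3,3])+[0,0,.0187-back]
print("t",o["t"],o["ee_pos"].round(4),o["ee_rot"].round(2),"q",o["joint_pos"].round(1),"w",round(o["gripper_width"],4),"shift/500mm",(d/.5).round(4))
E
python3 to.py '(.4258,-.0089,.042)' .09
```

```text
t 11.0 [ 0.4263 -0.0079  0.228 ] [ 1.4544e+02  1.1000e-01 -7.7800e+00] q [  1.9  13.4 100.4 -35.2  75.9 111.5] w 0.0308 shift/500mm [-0.     -0.2092  0.165 ]
```

Request:
arm_command(
  rows=[
    [[0,-0.05,0.033],[0,0,0]],
    [[0,-0.05,0.033],[0,0,0]],
    [[0,-0.05,0.033],[0,0,0]],
    [[0,-0.04,0.033],[0,0,0]],
    [[0,-0.019,0.033],[0,0,0]],
  ],
)

```text
t: 11.5
ee_pos: [0.4319, 0.0306, 0.1001]
ee_rot: [145.4, 0.1, -7.9]
force: [-0.0, 0.1, 0.5]
gripper_width: 0.0304
finger_force: 0.0
```

Request:
arm_command(
  rows=[
    [[0,0,0],[0,0,0]],
  ],
)

```text
t: 11.6
ee_pos: [0.431, 0.0299, 0.0998]
ee_rot: [145.3, 0.2, -8.0]
force: [-0.3, 0.1, 0.1]
gripper_width: 0.0311
finger_force: 0.0
```

```bash
python3 to.py '(.4258,-.0089,.042)' 0
python3 - <<'E'
from w import *
cv2.imwrite("pics/w3.png",c["frame"][:,:,::-1])
d=W[...,:2]-[.5031,-.0192];r=np.hypot(d[...,0],d[...,1])
m=V&(W[...,2]>.03)&(W[...,2]<.056)&(r>.045)&(r<.1)&(abs(W[...,1]+.01)<.025)
b=W[m];print("handle",len(b),b.mean(0))
i=np.linalg.inv(toolT(o));t=b@i[:3,:3].T+i[:3,3];print("in tool",t.mean(0),t.min(0),t.max(0))
E
```

```text
t 11.6 [0.431  0.0299 0.0998] [145.32   0.22  -7.98] q [  6.6  26.3 104.9 -37.5  64.4 125.9] w 0.0311 shift/500mm [ 0.0008 -0.0015  0.177 ]
t 11.6 q [  6.61  26.3  104.89 -37.55  64.45 125.9 ] p [0.431  0.0299 0.0998] rpy [145.32   0.22  -7.98]
F [-0.35  0.11  0.06] w 0.031143121219114087 ff 0.0
handle 2217 [ 0.4368924  -0.0075463   0.04586484]
in tool [ 0.01119124 -0.00089342  0.06495181] [-0.01336758 -0.00784036  0.06148702] [0.03375766 0.00615654 0.07176541]
```

View pics/w3.png

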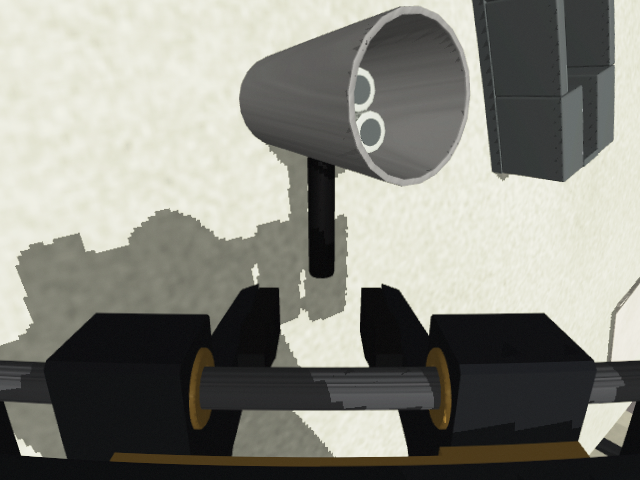

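The wrist view shows the handle centred between the fingers at x≈320, ending at row 275, with the canisters still in the cup. I'll advance along tool z and grip it.

Request:
arm_command(
  rows=[
    [[0,-0.002,0.05],[0,0,0]],
    [[0,0,0.05],[0,0,0]],
    [[0,0,0.04],[0,0,0]],
    [[0,0,0.025],[0,0,0]],
    [[0,0,0.012],[0,0,0]],
  ],
)

```text
t: 12.15
ee_pos: [0.4256, -0.0194, 0.0284]
ee_rot: [145.2, -0.1, -8.0]
force: [0.2, -0.2, 1.1]
gripper_width: 0.0308
finger_force: 0.0
```

Request:
arm_command(
  rows=[
    [[0,0,0],[0,0,0]],
    [[0,0,0],[0,0,0]],
  ],
)

```text
t: 12.35
ee_pos: [0.4258, -0.0185, 0.0288]
ee_rot: [145.2, -0.1, -7.9]
force: [0.1, 0.1, -0.3]
gripper_width: 0.0308
finger_force: 0.0
```

```bash
python3 to.py '(.4258,-.0089,.042)' 0
```

```text
t 12.35 [ 0.4258 -0.0185  0.0288] [ 1.4522e+02 -1.0000e-01 -7.8600e+00] q [  0.7  32.4 110.1 -44.9  53.  131.3] w 0.0308 shift/500mm [-0.0026 -0.0005  0.005 ]
```

Request:
arm_command(
  rows=[
    [[-0.002,0,0.004],[0,0,0]],
    [[0,0,0],[0,0,0]],
  ],
)

```text
t: 12.55
ee_pos: [0.4242, -0.0194, 0.0267]
ee_rot: [145.2, -0.0, -7.8]
force: [0.0, -0.1, -0.3]
gripper_width: 0.0309
finger_force: 0.0
```

Request:
arm_command(
  rows=[
    [[0,0,0],[0,0,0]],
    [[0,0,0],[0,0,0]],
    [[0,0,0],[0,0,0]],
    [[0,0,0],[0,0,0]],
    [[0,0,0],[0,0,0]],
  ],
  grip=1,
  squeeze=20,
)

```text
t: 13.05
ee_pos: [0.4242, -0.0196, 0.0265]
ee_rot: [145.2, -0.0, -7.9]
force: [-0.0, -1.3, 1.0]
gripper_width: 0.0131
finger_force: 19.7
```

Request:
arm_command(
  rows=[
    [[0,0,0],[0,0,0]],
    [[0,0,0],[0,0,0]],
    [[0,0,0],[0,0,0]],
  ],
  squeeze=58,
)

```text
t: 13.35
ee_pos: [0.4241, -0.0197, 0.0265]
ee_rot: [145.2, -0.0, -7.9]
force: [-1.2, -0.7, 2.4]
gripper_width: 0.0119
finger_force: 57.3
```

Run:
```python
from w import *
p=W[V&(abs(W[...,2]-.104)<.008)&(abs(W[...,0]-.503)<.06)];print("rim",len(p),p[:,2].mean(),robcirc(p,.0315),p[:,2].std())
T=toolT(o)[:3,:3];print("up .02m in tool/500mm",(T.T@[0,0,.02]/.5).round(4))
```

```text
t 13.35 q [  0.54  32.61 110.4  -45.22  52.72 131.62] p [ 0.4241 -0.0197  0.0265] rpy [ 1.4519e+02 -3.0000e-02 -7.8700e+00]
F [-1.2  -0.73  2.42] w 0.011896844497807563 ff 57.28868544101715
rim 43674 0.10286855298917626 (array([ 0.5030984 , -0.01813038]), np.float64(0.030827704257617942), np.int64(25661)) 0.004067347479483095
up .02m in tool/500mm [ 0.      0.0228 -0.0328]
```

Request:
arm_command(
  rows=[
    [[0,0.011,-0.016],[0,0,0]],
    [[0,0.023,-0.033],[0,0,0]],
    [[0,0.023,-0.033],[0,0,0]],
    [[0,0.011,-0.016],[0,0,0]],
    [[0,0,0],[0,0,0]],
  ],
)

```text
t: 13.9
ee_pos: [0.4246, -0.0194, 0.087]
ee_rot: [145.2, -0.2, -7.9]
force: [0.6, -0.3, -1.9]
gripper_width: 0.0114
finger_force: 57.9
```

```bash
cat > rim.py <<'E'
from w import *
# rim of the held cup: fit circle in tool frame; expected rim plane from grasp
T=toolT(o);i=np.linalg.inv(T)
t=W@i[:3,:3].T+i[:3,3]
P=t[V&(t[...,0]>.035)&(t[...,0]<.13)&(t[...,2]>-.15)&(t[...,2]<.08)&(abs(t[...,1])<.12)]
# points projected on expected cup axis
a=i[:3,:3]@np.array([0,0,1.]) 
print("n",len(P)); s=(W[...,2]-o["ee_pos"][2])
E
python3 - <<'E'
from w import *
cv2.imwrite("pics/w4.png",c["frame"][:,:,::-1])
z=o["ee_pos"][2]-.0265
m=V&(abs(W[...,2]-.104-z)<.008)&(np.hypot(W[...,0]-.503,W[...,1]+.018)<.037)
p=W[m];A=np.c_[p[:,:2]-p[:,:2].mean(0),np.ones(len(p))]
top=p[p[:,2]>np.quantile(p[:,2],.0)]
print("lift",z,"rim",len(p),p[:,2].mean(),robcirc(p,.0315))
E
```

```text
t 13.9 q [  0.56  25.48 109.11 -41.32  58.74 124.73] p [ 0.4246 -0.0194  0.087 ] rpy [145.24  -0.16  -7.85]
F [ 0.64 -0.29 -1.86] w 0.01140724096499712 ff 57.904780358076096
lift 0.060545549409809274 rim 8295 0.15848946965232447 (array([ 0.5090252 , -0.02176819]), np.float64(0.030934103574456553), np.int64(8295))
```

View pics/w4.png

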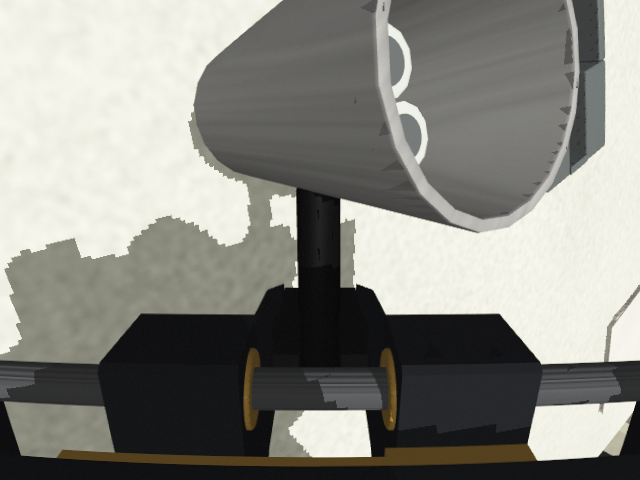

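The cup is lifted by its handle with all canisters in. It has sagged about 5° forward in the pads, with the rim at x≈385–575. I'll raise it further and check whether it creeps.

Request:
arm_command(
  rows=[
    [[0,0.03,-0.043],[0,0,0]],
    [[0,0.04,-0.057],[0,0,0]],
    [[0,0.04,-0.057],[0,0,0]],
    [[0,0.024,-0.036],[0,0,0]],
    [[0,0,0],[0,0,0]],
  ],
  squeeze=60,
)

```text
t: 14.45
ee_pos: [0.4249, -0.0194, 0.2049]
ee_rot: [145.2, -0.2, -7.9]
force: [1.5, -0.8, -1.8]
gripper_width: 0.0116
finger_force: 60.2
```

```bash
python3 - <<'E'
from w import *
z=o["ee_pos"][2]-.0265
m=V&(abs(W[...,2]-.100-z)<.012)&(np.hypot(W[...,0]-.509,W[...,1]+.022)<.045)
p=W[m]
print("lift",z,"rim",len(p),p[:,2].mean(),robcirc(p,.0315))
E
python3 to.py '(.4242,.3538,.22)' 0
```

```text
t 14.45 q [  0.57  14.48 102.96 -36.4   72.1  112.99] p [ 0.4249 -0.0194  0.2049] rpy [145.23  -0.23  -7.86]
F [ 1.46 -0.83 -1.75] w 0.011632251169641524 ff 60.18421769142151
lift 0.1783642774183675 rim 11637 0.27032882183831636 (array([ 0.51276351, -0.02624612]), np.float64(0.031017607646341924), np.int64(11635))
t 14.5 [ 0.4241 -0.0195  0.203 ] [ 1.4522e+02 -5.0000e-02 -7.8700e+00] q [  0.6  14.6 103.1 -36.4  72.  113. ] w 0.0114 shift/500mm [-0.102  -0.5879 -0.4124]
```

Request:
arm_command(
  rows=[
    [[0,0,0],[0,0.06,0]],
    [[0,0,0],[0,0.06,0]],
  ],
)

```text
t: 14.7
ee_pos: [0.4238, -0.0193, 0.2012]
ee_rot: [144.4, -11.8, 0.6]
force: [-0.8, -0.6, -1.1]
gripper_width: 0.0114
finger_force: 60.2
```

```bash
python3 to.py '(.4242,.3538,.22)' 0;  python3 - <<'E'
from w import *
np.save("W.npy",W); cv2.imwrite("pics/w5.png",c["frame"][:,:,::-1])
m=V&(W[...,2]>.255)&(W[...,2]<.31)&(np.hypot(W[...,0]-.505,W[...,1]+.022)<.05)
p=W[m];print(len(p),p.mean(0),p[:,2].min(),p[:,2].max(),robcirc(p,.0315))
E
```

```text
t 14.7 [ 0.4238 -0.0193  0.2012] [144.37 -11.8    0.64] q [  1.3   8.2 112.7 -44.2  57.  118.7] w 0.0114 shift/500mm [ 0.0167 -0.586  -0.4256]
t 14.7 q [  1.26   8.17 112.69 -44.2   56.95 118.69] p [ 0.4238 -0.0193  0.2012] rpy [144.37 -11.8    0.64]
F [-0.81 -0.59 -1.13] w 0.011400056443790019 ff 60.19835785031319
33622 [ 0.4898831  -0.01341777  0.26920754] 0.2550005070375144 0.28077724893259337 (array([ 0.49889853, -0.01469769]), np.float64(0.030367024901063515), np.int64(33582))
```

Request:
arm_command(
  rows=[
    [[0.002,-0.06,-0.043],[0,0,0]],
    [[0.002,-0.078,-0.057],[0,0,0]],
    [[0.002,-0.078,-0.057],[0,0,0]],
    [[0.002,-0.078,-0.057],[0,0,0]],
    [[0.002,-0.078,-0.057],[0,0,0]],
  ],
)

```text
t: 15.25
ee_pos: [0.4259, 0.2126, 0.2041]
ee_rot: [144.2, -11.6, 0.4]
force: [1.3, -1.6, -2.4]
gripper_width: 0.011
finger_force: 60.1
```

Request:
arm_command(
  rows=[
    [[0.002,-0.078,-0.057],[0,0,0]],
    [[0.002,-0.078,-0.057],[0,0,0]],
    [[0.002,-0.058,-0.041],[0,0,0]],
  ],
)

```text
t: 15.55
ee_pos: [0.4275, 0.3453, 0.2046]
ee_rot: [144.2, -11.6, 0.5]
force: [1.5, -0.3, -0.9]
gripper_width: 0.0115
finger_force: 60.1
```

```bash
python3 to.py '(.4242,.3538,.22)' 0;  python3 - <<'E'
from w import *
cv2.imwrite("pics/w6.png",c["frame"][:,:,::-1])
# cup-shell points near the hand, in world relative to G
G=toolT(o)[:3,:3]@[0,0,-.0187]+o["ee_pos"]
d=W-G
m=V&(np.linalg.norm(d,axis=2)<.14)&(d[...,2]>.02)&(d[...,2]<.1)&(np.hypot(d[...,0],d[...,1])>.03)
p=d[m];p=p[p[:,0]>.02]
for k in range(20,100,8):
    s=p[(p[:,2]>k/1e3)&(p[:,2]<(k+8)/1e3)]
    if len(s): print(k,len(s),s.min(0).round(3),s.max(0).round(3))
E
```

```text
t 15.55 [0.4275 0.3453 0.2046] [144.21 -11.56   0.54] q [ 41.   34.3  74.  -33.4  89.6 139.9] w 0.0115 shift/500mm [-0.0002  0.0045  0.0019]
t 15.55 q [ 41.02  34.35  73.99 -33.39  89.61 139.89] p [0.4275 0.3453 0.2046] rpy [144.21 -11.56   0.54]
F [ 1.47 -0.34 -0.85] w 0.011458409708929057 ff 60.118143036961555
20 6628 [ 0.02  -0.038  0.02 ] [0.105 0.088 0.028]
28 11666 [ 0.02  -0.039  0.028] [0.103 0.078 0.036]
36 13053 [ 0.02  -0.039  0.036] [0.101 0.072 0.044]
44 14020 [ 0.02  -0.04   0.044] [0.098 0.068 0.052]
52 11628 [ 0.02  -0.043  0.052] [0.096 0.057 0.06 ]
60 6281 [ 0.02  -0.042  0.06 ] [0.094 0.031 0.068]
68 1290 [0.02  0.02  0.068] [0.023 0.032 0.076]
76 2 [0.02  0.022 0.076] [0.02  0.023 0.076]
```

View pics/w6.png

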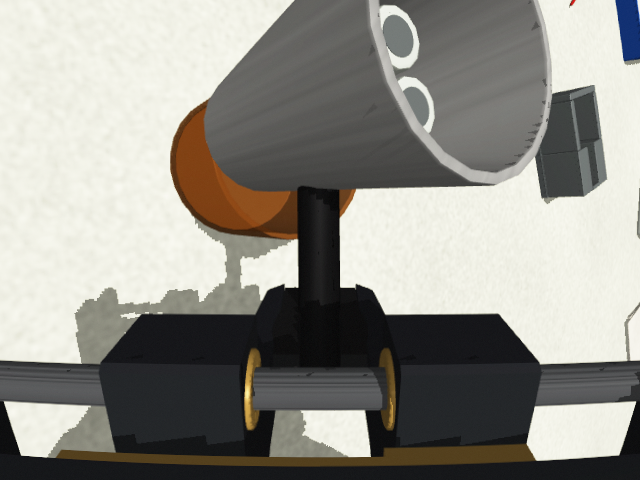

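The wrist view shows the cup above and left of the jar, with canisters at (397,40) and (415,100) still inside and the handle firm in the pads. Next I'll get the handle's pitch in the tool frame from depth and compute the roll axis.

```bash
cat > hd.py <<'E'
from w import *
T=toolT(o);i=np.linalg.inv(T);t=W@i[:3,:3].T+i[:3,3]
m=V&(t[...,0]>.012)&(t[...,0]<.042)&(abs(t[...,1])<.0035)&(t[...,2]>-.05)&(t[...,2]<.02)&(c["frame"].max(2)<70)
p=t[m];k=np.polyfit(p[:,0],p[:,2],1);ky=0
h=np.array([1,0,k[0]]);h/=np.linalg.norm(h)
print("bar n",len(p),"slope deg",np.degrees(np.arctan(k[0])),"z at x=0",k[1])
hw=T[:3,:3]@h;print("handle dir world",hw.round(3),"roll axis in tool",h.round(3))
E
python3 hd.py
```

```text
t 15.6 q [ 41.26  34.6   73.63 -33.3   89.67 139.9 ] p [0.4274 0.3486 0.204 ] rpy [144.31 -11.56   0.68]
F [-2.19  2.77 -2.05] w 0.011649383098325364 ff 59.99987840652466
bar n 2151 slope deg 16.80623045911918 z at x=0 -0.027971792087748495
handle dir world [ 0.987 -0.157 -0.038] roll axis in tool [0.957 0.    0.289]
```

Request:
arm_command(
  rows=[
    [[0,-0.003,0],[0.04,0,0.012]],
    [[0,-0.0055,0],[0.067,0,0.02]],
    [[0,-0.0055,0],[0.067,0,0.02]],
    [[0,-0.0055,0],[0.067,0,0.02]],
    [[0,-0.0055,0],[0.067,0,0.02]],
  ],
)

```text
t: 16.15
ee_pos: [0.4299, 0.3536, 0.2018]
ee_rot: [-175.9, -14.6, -10.4]
force: [0.3, -0.1, -2.9]
gripper_width: 0.0111
finger_force: 59.9
```

Request:
arm_command(
  rows=[
    [[0,-0.0055,0],[0.067,0,0.02]],
    [[0,-0.0055,0],[0.067,0,0.02]],
    [[0,-0.0055,0],[0.067,0,0.02]],
    [[0,-0.0055,0],[0.067,0,0.02]],
    [[0,-0.004,0],[0.05,0,0.015]],
  ],
)

```text
t: 16.65
ee_pos: [0.4299, 0.3656, 0.204]
ee_rot: [-139.4, -10.3, -19.6]
force: [0.5, 1.2, -2.3]
gripper_width: 0.0112
finger_force: 59.8
```

```bash
python3 to.py '(.4242,.3538,.22)' 0
python3 - <<'E'
import runpy;runpy.run_path("hd.py")
from workcell import viewer;import cv2,numpy as np
a=viewer.read_camera("top")["frame"][160:360,40:300,::-1];b=viewer.read_camera("scene")["frame"][260:480,380:620,::-1]
a=cv2.resize(a,(400,308));b=cv2.resize(b,(400,367))
im=np.zeros((367,800,3),np.uint8);im[:308,:400]=a;im[:,400:]=b;cv2.imwrite("pics/p1.png",im)
E
```

```text
t 16.65 [0.4299 0.3656 0.204 ] [-139.37  -10.31  -19.56] q [ 16.7  10.2 111.8  50.2  35.3  86.1] w 0.0112 shift/500mm [ 0.003  -0.001  -0.0038]
t 16.65 q [ 16.72  10.25 111.82  50.22  35.34  86.12] p [0.4299 0.3656 0.204 ] rpy [-139.37  -10.31  -19.56]
F [ 0.54  1.23 -2.27] w 0.011221256339547164 ff 59.75533939898014
bar n 2134 slope deg 20.36758269590697 z at x=0 -0.027228419222748775
handle dir world [ 0.99  -0.111 -0.092] roll axis in tool [0.937 0.    0.348]
```

View pics/p1.png

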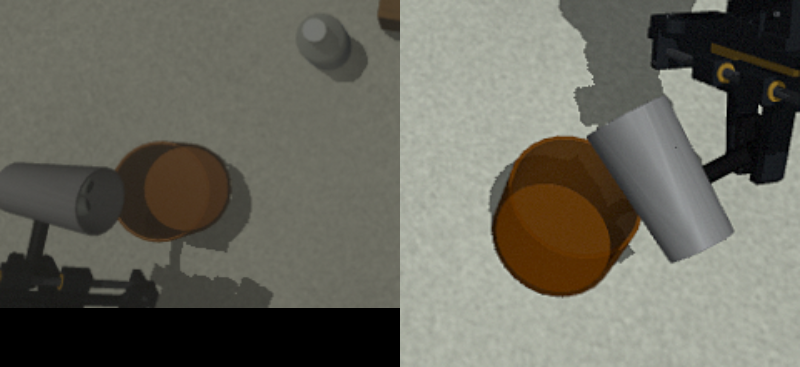

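The top crop shows the nearly level cup with its mouth at (100,200), at the near edge of the jar rim (118–230). Both views show no canister out yet. I'll measure where the mouth is from the top depth before tipping further.

Run:
```python
from h import *
from workcell import viewer,env
c=viewer.read_camera("top");W=cloud(c);V=c["depth"]>0
m=V&(W[...,2]>.13)&(W[...,0]>.455)&(W[...,0]<.6)&(W[...,1]>.2)&(W[...,1]<.46)
p=W[m];print(len(p),p.min(0).round(3),p.max(0).round(3))
for y in np.arange(.22,.46,.015):
    s=p[abs(p[:,1]-y)<.0075]
    if len(s)>5: print(round(y,3),len(s),"x",s[:,0].min().round(3),s[:,0].max().round(3),"z",s[:,2].min().round(3),s[:,2].max().round(3))
j=W[V&(abs(W[...,2]-.093)<.008)&(np.hypot(W[...,0]-.4975,W[...,1]-.278)<.075)];print("jar",robcirc(j,.056))
print(env.observe()["t"])
```

```text
3269 [0.455 0.273 0.19 ] [0.527 0.392 0.262]
0.28 373 x 0.461 0.525 z 0.197 0.252
0.295 706 x 0.461 0.526 z 0.194 0.262
0.31 704 x 0.465 0.526 z 0.193 0.257
0.325 326 x 0.467 0.526 z 0.19 0.252
0.34 383 x 0.455 0.527 z 0.21 0.247
0.355 325 x 0.456 0.526 z 0.214 0.241
0.37 262 x 0.475 0.527 z 0.201 0.236
0.385 190 x 0.477 0.527 z 0.205 0.23
jar (array([0.49666101, 0.27734213]), np.float64(0.05571672169482912), np.int64(541))
16.85
```

Request:
arm_command(
  rows=[
    [[0.005,-0.004,0],[0.047,0,0.0175]],
    [[0,-0.004,0],[0.047,0,0.0175]],
    [[0,-0.004,0],[0.047,0,0.0175]],
    [[0,-0.004,0],[0.047,0,0.0175]],
    [[0,-0.002,0],[0.025,0,0.009]],
  ],
)

```text
t: 17.35
ee_pos: [0.433, 0.3717, 0.212]
ee_rot: [-113.3, -2.8, -24.9]
force: [0.4, 0.8, -1.8]
gripper_width: 0.0114
finger_force: 59.5
```

Request:
arm_command(
  rows=[
    [[0,-0.002,0],[0.025,0,0.009]],
    [[0,-0.002,0],[0.025,0,0.009]],
    [[0,-0.002,0],[0.025,0,0.009]],
    [[0,-0.002,0],[0.025,0,0.009]],
    [[0,-0.002,0],[0.025,0,0.009]],
  ],
)

```text
t: 17.85
ee_pos: [0.4334, 0.3739, 0.2173]
ee_rot: [-98.3, 2.4, -26.1]
force: [-0.1, -0.6, -2.6]
gripper_width: 0.0113
finger_force: 59.4
```

Request:
arm_command(
  rows=[
    [[0,-0.002,0],[0.025,0,0.009]],
    [[0,0,0],[0,0,0]],
    [[0,0,0],[0,0,0]],
    [[0,0,0],[0,0,0]],
    [[0,0,0],[0,0,0]],
  ],
)

```text
t: 18.35
ee_pos: [0.4343, 0.3732, 0.2192]
ee_rot: [-95.3, 3.2, -26.5]
force: [0.4, -0.5, -0.9]
gripper_width: 0.0112
finger_force: 59.3
```

```bash
python3 to.py '(.4242,.3538,.22)' 0
python3 - <<'E'
import runpy;runpy.run_path("hd.py")
from h import *
from workcell import viewer
c=viewer.read_camera("top");a=c["frame"][200:360,60:260,::-1];b=viewer.read_camera("scene")["frame"][300:480,380:580,::-1]
W=cloud(c);p=W[(c["depth"]>0)&(W[...,2]>.13)&(W[...,0]>.455)&(W[...,0]<.6)&(W[...,1]>.2)&(W[...,1]<.46)];print("cup",p.min(0).round(3),p.max(0).round(3))
im=np.zeros((360,800,3),np.uint8);im[:320,:400]=cv2.resize(a,(400,320));im[:,400:]=cv2.resize(b,(400,360));cv2.imwrite("pics/p2.png",im)
E
```

```text
t 18.35 [0.4343 0.3732 0.2192] [-95.3    3.25 -26.5 ] q [  6.1  23.2 126.5 116.1  69.6  30.3] w 0.0112 shift/500mm [-0.0008  0.0025 -0.0063]
t 18.35 q [  6.1   23.15 126.53 116.13  69.62  30.34] p [0.4343 0.3732 0.2192] rpy [-95.3    3.25 -26.5 ]
F [ 0.4  -0.54 -0.94] w 0.011204642299953951 ff 59.250701665878296
bar n 2186 slope deg 19.251502562044934 z at x=0 -0.026996929112640112
handle dir world [ 0.988 -0.126 -0.084] roll axis in tool [0.944 0.    0.33 ]
cup [0.455 0.272 0.183] [0.532 0.379 0.257]
```

View pics/p2.png

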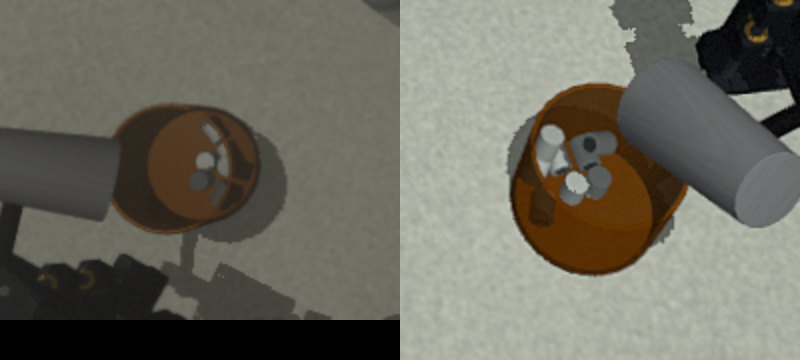

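The canisters have poured: several lie in the jar around (215,160) in the top crop and (575,165) in the scene crop, and the tool load has dropped to about the empty cup's weight. I'll tip further and wait so that none stays behind.

Request:
arm_command(
  rows=[
    [[0,-0.003,0],[0.045,0,0.016]],
    [[0,-0.003,0],[0.045,0,0.016]],
    [[0,0,0],[0,0,0]],
    [[0,0,0],[0.03,0,0.01]],
    [[0,0,0],[-0.03,0,-0.01]],
  ],
)

```text
t: 19.0
ee_pos: [0.4344, 0.3732, 0.2195]
ee_rot: [-84.7, 7.3, -26.5]
force: [0.1, 1.2, -1.3]
gripper_width: 0.0109
finger_force: 59.1
```

Request:
arm_command(
  rows=[
    [[0,0,0],[0,0,0]],
    [[0,0,0],[0,0,0]],
    [[0,0,0],[0,0,0]],
    [[0,0,0],[0,0,0]],
    [[0,0,0],[0,0,0]],
  ],
)

```text
t: 19.5
ee_pos: [0.4346, 0.373, 0.2217]
ee_rot: [-84.5, 7.1, -26.6]
force: [-0.2, -0.3, -1.1]
gripper_width: 0.0114
finger_force: 59.2
```

Run:
```python
from workcell import env,viewer
import numpy as np,cv2
f=[]
for k in range(8): f.append(env.observe()["force"]); c=viewer.read_camera("wrist" if k%2 else "scene")
print(np.mean(f,0),np.std(f,0))
import runpy;runpy.run_path("hd.py")
cv2.imwrite("pics/w7.png",viewer.read_camera("scene")["frame"][300:480,380:620,::-1])
```

```text
[ 0.31128584 -0.25994486 -1.15762375] [0.45616258 0.40033057 0.49587595]
t 19.9 q [  6.48  30.27 127.29 123.48  82.95  25.81] p [0.4346 0.3729 0.2217] rpy [-84.48   7.13 -26.57]
F [ 0.03  0.56 -0.65] w 0.010858998001680263 ff 59.15396600961685
bar n 2186 slope deg 19.007262089091324 z at x=0 -0.027056888875733535
handle dir world [ 0.988 -0.131 -0.086] roll axis in tool [0.945 0.    0.326]
```

Run:
```python
from h import *
from workcell import env
o=env.observe();M=toolT(o)[:3,:3]
s=np.radians(19);h=np.array([np.cos(s),0,np.sin(s)])
up=R.from_euler("y",-19,degrees=True).apply([0,np.sin(np.radians(34.8)),-np.cos(np.radians(34.8))])
yw=np.radians(-7.6);hw=np.array([np.cos(yw),np.sin(yw),0]);uw=np.array([0,0,1.])
B=np.c_[h,up,np.cross(h,up)];A=np.c_[hw,uw,np.cross(hw,uw)]
Mt=A@B.T;rv=R.from_matrix(M.T@Mt).as_rotvec()
print("cup up now",(M@up).round(3),"rotvec deg",np.degrees(rv).round(1),"/120/17",(np.degrees(rv)/120/17).round(4),R.from_matrix(Mt).as_euler("xyz",degrees=True).round(1))
n=17;print("shift per row /500",(np.cross(rv/n,[0,0,.0187])/.5).round(4))
```

```text
cup up now [-0.155 -0.725 -0.671] rotvec deg [-124.     5.3  -46.1] /120/17 [-0.0608  0.0026 -0.0226] [143.7 -15.5   3.5]
shift per row /500 [ 0.0002  0.0048 -0.    ]
```

Request:
arm_command(
  rows=[
    [[0,0.005,0],[-0.061,0.0026,-0.0226]],
    [[0,0.005,0],[-0.061,0.0026,-0.0226]],
    [[0,0.005,0],[-0.061,0.0026,-0.0226]],
    [[0,0.005,0],[-0.061,0.0026,-0.0226]],
    [[0,0.005,0],[-0.061,0.0026,-0.0226]],
  ],
)

```text
t: 20.5
ee_pos: [0.4336, 0.3707, 0.2101]
ee_rot: [-121.5, -6.4, -25.2]
force: [-1.0, -0.2, -2.1]
gripper_width: 0.0112
finger_force: 59.4
```

Request:
arm_command(
  rows=[
    [[0,0.005,0],[-0.061,0.0026,-0.0226]],
    [[0,0.005,0],[-0.061,0.0026,-0.0226]],
    [[0,0.005,0],[-0.061,0.0026,-0.0226]],
    [[0,0.005,0],[-0.061,0.0026,-0.0226]],
    [[0,0.005,0],[-0.061,0.0026,-0.0226]],
  ],
)

```text
t: 21.0
ee_pos: [0.427, 0.3674, 0.1992]
ee_rot: [-150.8, -13.1, -17.5]
force: [0.5, -0.2, -2.4]
gripper_width: 0.0113
finger_force: 59.5
```

Request:
arm_command(
  rows=[
    [[0,0.005,0],[-0.061,0.0026,-0.0226]],
    [[0,0.005,0],[-0.061,0.0026,-0.0226]],
    [[0,0.005,0],[-0.061,0.0026,-0.0226]],
    [[0,0.005,0],[-0.061,0.0026,-0.0226]],
    [[0,0.005,0],[-0.061,0.0026,-0.0226]],
  ],
)

```text
t: 21.5
ee_pos: [0.4249, 0.3563, 0.1967]
ee_rot: [169.7, -16.7, -4.3]
force: [-0.1, -1.1, -1.7]
gripper_width: 0.011
finger_force: 59.6
```

Request:
arm_command(
  rows=[
    [[0,0.005,0],[-0.061,0.0026,-0.0226]],
    [[0,0.005,0],[-0.061,0.0026,-0.0226]],
    [[0,0,0],[0,0,0]],
    [[0,0,0],[0,0,0]],
  ],
)

```text
t: 21.9
ee_pos: [0.4242, 0.3519, 0.1967]
ee_rot: [154.0, -15.5, 1.2]
force: [-0.7, 1.0, -0.8]
gripper_width: 0.0112
finger_force: 59.5
```

```bash
python3 to.py '(.4258,-.0089,.20)' 0
python3 - <<'E'
from h import *
from workcell import viewer
c=viewer.read_camera("top");W=cloud(c);hsv=cv2.cvtColor(c["frame"],cv2.COLOR_RGB2HSV)
j=W[(c["depth"]>0)&(W[...,2]<.05)&(np.hypot(W[...,0]-.497,W[...,1]-.278)<.054)];print(len(j))
b=viewer.read_camera("scene")["frame"][320:460,420:560,::-1]
a=c["frame"][220:340,90:230,::-1]
cv2.imwrite("pics/j.png",np.hstack([cv2.resize(a,(400,400)),cv2.resize(b,(400,400))]))
E
```

```text
t 21.9 [0.4242 0.3519 0.1967] [154.02 -15.52   1.16] q [ 40.3  29.1  81.  -30.2  77.7 141.4] w 0.0112 shift/500mm [-0.0092  0.6527  0.3451]
1673
```

Request:
arm_command(
  rows=[
    [[0,0.003,0],[-0.04,0.0015,-0.015]],
    [[0,0.003,0],[-0.04,0.0015,-0.015]],
    [[0,0,0],[0,0,0]],
  ],
)

```text
t: 22.3
ee_pos: [0.424, 0.349, 0.1981]
ee_rot: [143.4, -13.9, 4.6]
force: [0.7, 0.5, -1.2]
gripper_width: 0.0113
finger_force: 59.5
```

```bash
python3 to.py '(.4258,-.0089,.16)' 0
```

```text
t 22.3 [0.424  0.349  0.1981] [143.41 -13.94   4.56] q [ 42.6  33.6  76.9 -36.2  85.9 140.7] w 0.0113 shift/500mm [-0.0702  0.5367  0.5119]
```

Request:
arm_command(
  rows=[
    [[-0.007,0.054,0.051],[0,0,0]],
    [[-0.007,0.054,0.051],[0,0,0]],
    [[-0.007,0.054,0.051],[0,0,0]],
    [[-0.007,0.054,0.051],[0,0,0]],
    [[-0.007,0.054,0.051],[0,0,0]],
  ],
)

```text
t: 22.8
ee_pos: [0.4268, 0.1626, 0.1736]
ee_rot: [143.6, -14.1, 4.4]
force: [0.3, -0.1, -1.5]
gripper_width: 0.0111
finger_force: 59.5
```

Request:
arm_command(
  rows=[
    [[-0.007,0.054,0.051],[0,0,0]],
    [[-0.007,0.054,0.051],[0,0,0]],
    [[-0.007,0.054,0.051],[0,0,0]],
    [[-0.007,0.054,0.051],[0,0,0]],
    [[-0.007,0.054,0.051],[0,0,0]],
  ],
)

```text
t: 23.3
ee_pos: [0.4297, -0.0219, 0.1483]
ee_rot: [143.6, -14.2, 4.5]
force: [0.3, -0.0, -1.2]
gripper_width: 0.0113
finger_force: 59.5
```

Request:
arm_command(
  rows=[
    [[0,0,0],[0,0,0]],
    [[0,0,0],[0,0,0]],
  ],
)

```text
t: 23.5
ee_pos: [0.4299, -0.0209, 0.1484]
ee_rot: [143.5, -14.2, 4.4]
force: [0.3, 0.2, -0.5]
gripper_width: 0.0109
finger_force: 59.5
```

```bash
cat > ax.py <<'E'
# rim plane of the held cup from the wrist depth: outer silhouette of rim + handle direction
from w import *
import runpy
T=toolT(o);G=T[:3,:3]@[0,0,-.0187]+o["ee_pos"]
hw=runpy.run_path("hd.py")["hw"]
d=W-G
m=V&(d[...,0]>.02)&(d[...,0]<.15)&(abs(d[...,1])<.07)&(d[...,2]>-.06)&(d[...,2]<.09)
p=d[m]
# near-side outer wall of the cup: cone -> fit plane-free: RANSAC cone axis by least squares
from scipy.optimize import least_squares as LS
from scipy.spatial import cKDTree
def res(x,p):
    a=np.array([x[0],x[1],1]);a/=np.linalg.norm(a);q=p-np.array([x[2],x[3],0]);s=q@a
    rr=np.linalg.norm(q-np.outer(s,a),axis=1); ro=.025+.008*(s+.042)/.105
    return np.minimum(abs(rr-ro),abs(rr-ro+.003))
k=p[np.random.default_rng(0).choice(len(p),min(4000,len(p)),False)]
s=LS(res,[0,0,.078,-.01],args=(k,),loss="soft_l1",f_scale=.002)
a=np.array([s.x[0],s.x[1],1]);a/=np.linalg.norm(a)
print("G",G.round(4),"cup axis",a.round(3),"centre rel",s.x[2:].round(4),"res med",np.median(s.fun and s.fun if 0 else res(s.x,k)))
E
python3 ax.py
python3 - <<'E'
from h import *
from workcell import viewer
for n in("top","scene"):
    c=viewer.read_camera(n);W=cloud(c);m=(c["depth"]>0)&(W[...,2]>.19)&(np.hypot(W[...,0]-.503,W[...,1]+.019)<.06)
    p=W[m];p=p[(p[:,2]<.25)];print(n,len(p),p.min(0).round(3),p.max(0).round(3))
    for z in(.2,.205,.21,.215,.22,.225,.23):
        s=p[abs(p[:,2]-z)<.0025]
        if len(s)>8: print(z,len(s),s.mean(0).round(3))
E
```

```text
t 23.5 q [  0.93  12.54 118.02 -52.81  46.9  127.9 ] p [ 0.4299 -0.0209  0.1484] rpy [143.52 -14.16   4.37]
F [ 0.26  0.24 -0.52] w 0.010916085212590059 ff 59.50778290629387
bar n 2188 slope deg 19.779974514920987 z at x=0 -0.02883414081188793
handle dir world [ 0.991 -0.126 -0.034] roll axis in tool [0.941 0.    0.338]
G [ 0.4254 -0.0101  0.163 ] cup axis [0.089 0.043 0.995] centre rel [ 0.0726 -0.0055] res med 0.00090776311648098
top 587 [ 0.472 -0.048  0.19 ] [0.536 0.016 0.229]
0.2 47 [ 0.501 -0.015  0.2  ]
0.205 37 [ 0.499 -0.016  0.205]
0.21 51 [ 0.502 -0.01   0.21 ]
0.215 51 [ 0.504 -0.016  0.215]
0.22 51 [ 0.5   -0.013  0.22 ]
0.225 264 [ 0.505 -0.015  0.225]
0.23 22 [ 0.48  -0.023  0.228]
scene 1340 [ 0.445 -0.049  0.19 ] [0.539 0.017 0.232]
0.2 146 [ 0.505 -0.016  0.2  ]
0.205 163 [ 0.504 -0.017  0.205]
0.21 172 [ 0.506 -0.016  0.21 ]
0.215 168 [ 0.504 -0.016  0.215]
0.22 181 [ 0.507 -0.016  0.22 ]
0.225 270 [ 0.505 -0.017  0.225]
0.23 19 [ 0.483 -0.024  0.228]
```

```bash
cat > rp.py <<'E'
from h import *
from workcell import viewer,env
z0=float(__import__("sys").argv[1])
for n in("top","scene"):
    c=viewer.read_camera(n);W=cloud(c);p=W[(c["depth"]>0)&(abs(W[...,2]-z0)<.009)&(np.hypot(W[...,0]-.503,W[...,1]+.016)<.045)]
    cc,q,_=robcirc(p,.0315);r=np.hypot(*(p[:,:2]-cc).T);p=p[abs(r-.0315)<.003]
    b=np.degrees(np.arctan2(*(p[:,1::-1]-cc[::-1]).T)) if 0 else np.degrees(np.arctan2(p[:,1]-cc[1],p[:,0]-cc[0]))
    S=[]
    for k in range(-180,180,30):  # highest points per sector = rim top
        s=p[(b>=k)&(b<k+30)]
        if len(s)>3: S.append(np.r_[s[s[:,2]>=np.quantile(s[:,2],.7)].mean(0)])
    S=np.array(S);k=np.linalg.lstsq(np.c_[S[:,:2]-cc,np.ones(len(S))],S[:,2],rcond=None)[0]
    print(n,len(S),"c",cc.round(4),"z",k[2].round(4),"tilt x,y deg (axis lean)",np.degrees(-k[:2]).round(2))
E
python3 rp.py .225; python3 to.py '(.4254,-.0101,.044)' 0
```

```text
top 12 c [ 0.5045 -0.0152] z 0.2264 tilt x,y deg (axis lean) [1.68 1.3 ]
scene 12 c [ 0.5067 -0.0148] z 0.226 tilt x,y deg (axis lean) [2.03 0.69]
t 23.75 [ 0.4304 -0.0195  0.148 ] [143.43 -14.06   4.64] q [  1.2  12.7 117.9 -52.9  47.  127.9] w 0.0109 shift/500mm [-0.0587 -0.1348  0.1862]
```

Request:
arm_command(
  rows=[
    [[0,0,0],[0.008,0.017,0]],
    [[0,0,0],[0,0,0]],
  ],
)

```text
t: 23.95
ee_pos: [0.4299, -0.0199, 0.1478]
ee_rot: [144.1, -15.7, 5.9]
force: [-1.2, -0.0, -0.4]
gripper_width: 0.0112
finger_force: 59.5
```

```bash
python3 rp.py .225; python3 to.py '(.4254,-.0101,.047)' 0
```

```text
top 12 c [ 0.502  -0.0145] z 0.2278 tilt x,y deg (axis lean) [0.33 0.35]
scene 12 c [ 0.5044 -0.0144] z 0.2278 tilt x,y deg (axis lean) [ 0.57 -0.05]
t 24.05 [ 0.4302 -0.0201  0.148 ] [144.03 -15.64   5.82] q [  0.5  11.6 119.4 -54.   44.2 128.4] w 0.0116 shift/500mm [-0.0617 -0.1299  0.1809]
```

Request:
arm_command(
  rows=[
    [[-0.013,-0.026,0.036],[0,0,0]],
    [[-0.015,-0.032,0.045],[0,0,0]],
    [[-0.015,-0.032,0.045],[0,0,0]],
    [[-0.011,-0.024,0.033],[0,0,0]],
    [[-0.008,-0.016,0.022],[0,0,0]],
  ],
)

```text
t: 24.55
ee_pos: [0.4338, -0.0151, 0.0394]
ee_rot: [144.5, -14.8, 5.2]
force: [-0.1, -0.1, -0.4]
gripper_width: 0.0111
finger_force: 59.5
```

Request:
arm_command(
  rows=[
    [[0,0,0],[0,0,0]],
    [[-0.001,-0.0022,0.0031],[0,0,0]],
    [[-0.001,-0.0022,0.0031],[0,0,0]],
    [[0,0,0],[0,0,0]],
  ],
)

```text
t: 24.95
ee_pos: [0.4354, -0.0145, 0.039]
ee_rot: [144.5, -14.9, 5.3]
force: [0.4, 0.1, -1.3]
gripper_width: 0.0111
finger_force: 59.5
```

```bash
python3 rp.py .107; python3 to.py '(.4254,-.0101,.042)' 0
```

```text
top 12 c [ 0.5086 -0.0102] z 0.1148 tilt x,y deg (axis lean) [-2.07  1.07]
scene 12 c [ 0.5108 -0.0097] z 0.1138 tilt x,y deg (axis lean) [-1.09  0.56]
t 25.05 [ 0.4352 -0.0145  0.0389] [144.55 -14.92   5.24] q [  1.2  26.8 121.6 -70.6  36.7 151.5] w 0.0115 shift/500mm [-0.0165 -0.0023  0.0224]
```

Joint 4 has reached its −70.6° limit with the cup about 9 mm above the bench. I'll use the fitted arm model to find a nearby spot with some joint margin.

Run:
```python
from k import *
M0=R.from_euler("xyz",[144.55,-14.92,5.24],degrees=True)
for dy in(0,-20,20):
  for G in((.46,-.01),(.5,-.01),(.52,-.04),(.5,-.1),(.46,.06)):
    M=R.from_euler("z",dy,degrees=True)*M0
    T=np.r_[G,.042]+M.apply([0,0,.0187])
    q,e=ik(T,M,[1,20,110,-55,45,130]);print(dy,G,q.round(0),round(e,4),"TCP",T.round(3))
```

```text
0 (0.46, -0.01) [  0.  28. 119. -70.  37. 150.] 0.0 TCP [ 0.465 -0.02   0.027]
0 (0.5, -0.01) [  0.  32. 113. -66.  38. 145.] 0.0 TCP [ 0.505 -0.02   0.027]
0 (0.52, -0.04) [ -4.  33. 110. -66.  36. 141.] 0.0 TCP [ 0.525 -0.05   0.027]
0 (0.5, -0.1) [-12.  30. 114. -71.  31. 139.] 0.0154 TCP [ 0.505 -0.11   0.027]
0 (0.46, 0.06) [ 10.  30. 115. -62.  42. 150.] 0.0 TCP [0.465 0.05  0.027]
-20 (0.46, -0.01) [  2.  33. 111. -54.  49. 153.] 0.0 TCP [ 0.461 -0.021  0.027]
-20 (0.5, -0.01) [  2.  36. 104. -52.  51. 149.] 0.0 TCP [ 0.501 -0.021  0.027]
-20 (0.52, -0.04) [ -2.  37. 101. -53.  50. 146.] 0.0 TCP [ 0.521 -0.051  0.027]
-20 (0.5, -0.1) [ -9.  35. 107. -58.  45. 145.] 0.0 TCP [ 0.501 -0.111  0.027]
-20 (0.46, 0.06) [ 10.  35. 106. -49.  55. 155.] 0.0 TCP [0.461 0.049 0.027]
20 (0.46, -0.01) [ -5.  23. 123. -71.  24. 130.] 0.0689 TCP [ 0.468 -0.018  0.027]
20 (0.5, -0.01) [ -4.  27. 118. -71.  24. 129.] 0.0496 TCP [ 0.508 -0.018  0.027]
20 (0.52, -0.04) [ -8.  28. 115. -71.  22. 126.] 0.0456 TCP [ 0.528 -0.048  0.027]
20 (0.5, -0.1) [-17.  26. 119. -71.  16. 118.] 0.0711 TCP [ 0.508 -0.108  0.027]
20 (0.46, 0.06) [  7.  26. 121. -71.  30. 139.] 0.0467 TCP [0.468 0.052 0.027]
```

Request:
arm_command(
  rows=[
    [[0.01,0.022,-0.032],[0,0,0]],
    [[0.01,0.022,-0.032],[-0.0143,-0.031,0.0437]],
    [[0,0,0],[-0.0143,-0.031,0.0437]],
    [[0,0,0],[-0.0143,-0.031,0.0437]],
    [[0,0,0],[0,0,0]],
  ],
)

```text
t: 25.55
ee_pos: [0.4357, -0.0138, 0.0789]
ee_rot: [144.6, -15.0, -14.8]
force: [0.3, 0.0, -1.3]
gripper_width: 0.0113
finger_force: 59.5
```

```bash
python3 to.py '(.46,-.01,.09)' 0
```

```text
t 25.55 [ 0.4357 -0.0138  0.0789] [144.58 -15.   -14.79] q [  3.   26.  112.1 -50.5  53.  148.1] w 0.0113 shift/500mm [ 0.0492 -0.0104  0.0179]
```

Request:
arm_command(
  rows=[
    [[0.025,-0.005,0.009],[0,0,0]],
    [[0.024,-0.005,0.009],[0,0,0]],
    [[0,0,0],[0,0,0]],
    [[0,0,0],[0,0,0]],
  ],
)

```text
t: 25.95
ee_pos: [0.4591, -0.0217, 0.0748]
ee_rot: [144.5, -14.9, -14.6]
force: [0.7, -0.1, -0.9]
gripper_width: 0.0114
finger_force: 59.5
```

```bash
sed -i 's/W\[...,0\]-.503,W\[...,1\]+.016/W[...,0]-.53,W[...,1]+.046/' rp.py; python3 rp.py .153; python3 to.py '(.46,-.01,.047)' 0;python3 - <<'E'
from h import *
from workcell import env
print((toolT(env.observe())[:3,:3].T).round(3))
E
```

```text
top 12 c [ 0.5291 -0.0425] z 0.1538 tilt x,y deg (axis lean) [ 0.96 -0.88]
scene 12 c [ 0.5315 -0.0422] z 0.1536 tilt x,y deg (axis lean) [ 1.06 -0.76]
t 26.05 [ 0.4591 -0.0215  0.0749] [144.53 -14.87 -14.66] q [  1.8  28.2 108.9 -50.4  53.  146.4] w 0.0111 shift/500mm [-0.0183 -0.0493  0.0673]
[[ 0.935 -0.245  0.257]
 [-0.35  -0.75   0.561]
 [ 0.055 -0.614 -0.787]]
```

Request:
arm_command(
  rows=[
    [[-0.006,-0.0125,0.0175],[-0.004,0.0085,0.005]],
    [[-0.006,-0.0125,0.0175],[0,0,0]],
    [[-0.006,-0.0125,0.0175],[0,0,0]],
    [[-0.005,-0.012,0.017],[0,0,0]],
    [[0,0,0],[0,0,0]],
  ],
)

```text
t: 26.55
ee_pos: [0.4596, -0.0221, 0.0293]
ee_rot: [144.0, -15.9, -14.6]
force: [0.1, 0.3, -0.2]
gripper_width: 0.0112
finger_force: 59.5
```

Request:
arm_command(
  rows=[
    [[-0.0005,-0.0011,0.0016],[0,0,0]],
    [[-0.0005,-0.0011,0.0016],[0,0,0]],
    [[0,0,0],[0,0,0]],
  ],
)

```text
t: 26.85
ee_pos: [0.4605, -0.0221, 0.029]
ee_rot: [144.0, -16.1, -14.6]
force: [0.5, 0.1, -0.5]
gripper_width: 0.0114
finger_force: 59.5
```

```bash
python3 rp.py .107; python3 to.py '(.46,-.01,.042)' 0
```

```text
top 12 c [ 0.529  -0.0421] z 0.1094 tilt x,y deg (axis lean) [ 0.5  -0.26]
scene 12 c [ 0.5315 -0.0418] z 0.1092 tilt x,y deg (axis lean) [0.13 0.25]
t 26.95 [ 0.4604 -0.0221  0.029 ] [144.04 -16.11 -14.62] q [  2.1  33.9 109.9 -56.1  49.1 155. ] w 0.011 shift/500mm [ 0.0005 -0.003   0.002 ]
```

Request:
arm_command(
  rows=[
    [[-0.0005,-0.0011,0.0016],[0,0,0]],
    [[-0.0005,-0.0011,0.0016],[0,0,0]],
    [[-0.0005,-0.0011,0.0016],[0,0,0]],
    [[0,0,0],[0,0,0]],
  ],
)

```text
t: 27.35
ee_pos: [0.4603, -0.0222, 0.0256]
ee_rot: [144.0, -16.1, -14.6]
force: [-0.4, 0.1, -1.7]
gripper_width: 0.0116
finger_force: 59.5
```

Request:
arm_command(
  rows=[
    [[-0.0005,-0.0011,0.0016],[0,0,0]],
    [[0,0,0],[0,0,0]],
    [[0,0,0],[0,0,0]],
  ],
)

```text
t: 27.65
ee_pos: [0.4604, -0.0223, 0.0248]
ee_rot: [144.0, -16.1, -14.6]
force: [-0.4, 0.2, 0.1]
gripper_width: 0.0114
finger_force: 59.3
```

```bash
python3 rp.py .105
```

```text
top 12 c [ 0.5287 -0.0417] z 0.1063 tilt x,y deg (axis lean) [-0.46  0.16]
scene 12 c [ 0.5311 -0.0416] z 0.1057 tilt x,y deg (axis lean) [-0.5   0.08]
```

Request:
arm_command(
  rows=[
    [[-0.0005,-0.0011,0.0016],[0,0,0]],
    [[0,0,0],[0,0,0]],
    [[0,0,0],[0,0,0]],
  ],
)

```text
t: 28.05
ee_pos: [0.4603, -0.0224, 0.0239]
ee_rot: [144.0, -16.1, -14.6]
force: [-3.2, 0.1, 3.5]
gripper_width: 0.0112
finger_force: 58.7
```

Request:
arm_command(
  rows=[
    [[0,0,0],[0,0,0]],
    [[0,0,0],[0,0,0]],
  ],
  squeeze=10,
)

```text
t: 28.25
ee_pos: [0.4604, -0.0223, 0.0237]
ee_rot: [144.0, -16.1, -14.6]
force: [-1.5, -0.3, 1.2]
gripper_width: 0.013
finger_force: 9.8
```

Request:
arm_command(
  rows=[
    [[0,0,0],[0,0,0]],
    [[0,0,0],[0,0,0]],
    [[0,0,0],[0,0,0]],
    [[0,0,0],[0,0,0]],
  ],
  grip=0.5,
)

```text
t: 28.65
ee_pos: [0.4605, -0.0223, 0.0237]
ee_rot: [144.0, -16.1, -14.6]
force: [0.6, -0.7, -0.3]
gripper_width: 0.0221
finger_force: 0.0
```

Request:
arm_command(
  rows=[
    [[0,0,-0.01],[0,0,0]],
    [[0,0,-0.03],[0,0,0]],
    [[0,0,-0.05],[0,0,0]],
    [[0,0,-0.08],[0,0,0]],
    [[0,0,-0.09],[0,0,0]],
  ],
)

```text
t: 29.15
ee_pos: [0.4507, 0.0598, 0.1257]
ee_rot: [144.0, -16.0, -14.7]
force: [1.2, -0.2, 0.7]
gripper_width: 0.0218
finger_force: 0.0
```

Request:
arm_command(
  rows=[
    [[0,0,-0.08],[0,0,0]],
    [[0,0,-0.05],[0,0,0]],
    [[0,0,0],[0,0,0]],
    [[0,0,0],[0,0,0]],
    [[0,0,0],[0,0,0]],
  ],
)

```text
t: 29.65
ee_pos: [0.4465, 0.0988, 0.1742]
ee_rot: [144.0, -16.0, -14.6]
force: [-0.2, 0.1, -0.5]
gripper_width: 0.0217
finger_force: 0.0
```

```bash
python3 rp.py .105
python3 - <<'E'
from h import *
from workcell import viewer,env
c=viewer.read_camera("top");W=cloud(c)
j=W[(c["depth"]>0)&(abs(W[...,2]-.094)<.008)&(np.hypot(W[...,0]-.497,W[...,1]-.278)<.075)];print("jar",robcirc(j,.056))
a=c["frame"][215:335,90:230,::-1];b=viewer.read_camera("scene")["frame"];e=b[335:445,430:535,::-1]
im=np.zeros((600,800,3),np.uint8);im[:300,:350]=cv2.resize(a,(350,300));im[:300,350:640]=cv2.resize(e,(290,300));im[300:,:400]=cv2.resize(b[:,:,::-1],(400,300));im[300:,400:]=cv2.resize(c["frame"][:,:,::-1],(400,300))
cv2.imwrite("pics/end.png",im);print(env.observe()["t"],env.observe()["gripper_width"],env.observe()["ee_pos"])
E
```

```text
top 12 c [ 0.5298 -0.0424] z 0.1059 tilt x,y deg (axis lean) [-0.11 -0.28]
scene 12 c [ 0.532  -0.0423] z 0.1055 tilt x,y deg (axis lean) [-0.15 -0.38]
jar (array([0.49665352, 0.27744802]), np.float64(0.05575215151269216), np.int64(466))
29.85 0.021712296643013006 [0.44682168 0.09898594 0.17473397]
```

View pics/end.png

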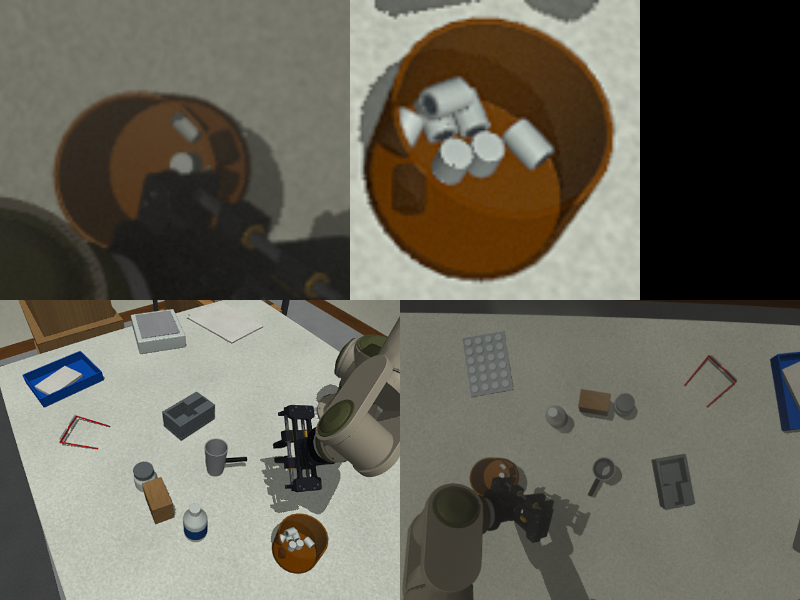

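The picture shows the cup upright and free on the bench, at (215,458) in the scene panel. The jar crop shows eight canisters: (445,97), (472,110), (437,125), (411,125), (455,160), (487,155), (528,142), and one through the amber wall at (408,188). The jar hasn't moved and the bystanders are standing where they were.

```bash
python3 -c "
from workcell import env
print(env.hand_in())"
```

```text
the job is handed in; nothing more can be done
None
```

The job is handed in at about 30 s on the robot's clock: all eight canisters are in the amber jar, the empty cup stands upright and released on the open bench, the jar measured in place, and the bottle, carton and tub look undisturbed in the last pictures; the hand-in returned no verdict.

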